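# Complete the glaze sample row

### The job

Complete the row of glaze samples for approval: lay the loose sand-coloured test tile flat in the middle of the gap between the brown and the slate-blue test tiles, in line with them and parallel to them. Then stand the pot that matches on the middle of each of the three tiles, upright: the dark blue pot on the slate-blue tile, the cream pot on the sand-coloured tile and the dark brown pot on the brown tile. Leave the label roll and the wooden stamp where they are.

Things in the scene. Friction and masses are not known exactly. Their poses are not given: they have to be found in the camera images.
- slate_tile: Flat glaze test tile, 95 x 48 x 8 mm, glazed dark slate blue, bare terracotta strip at one end. Origin: centre of its underside; x along its length, y across its width, z up. Fixed to the work board as one end of the row. The brown and slate-blue tiles lie parallel, side by side, centres 230 mm apart along y; which is on the left varies.
- brown_tile: Flat glaze test tile, 95 x 48 x 8 mm, glazed reddish brown, bare terracotta strip at one end. Origin: centre of its underside; x along its length, y across its width, z up. Fixed to the work board as one end of the row. The brown and slate-blue tiles lie parallel, side by side, centres 230 mm apart along y; which is on the left varies.
- sand_tile: Flat glaze test tile, 95 x 48 x 8 mm, glazed sand beige (khaki), bare terracotta strip at one end. Origin: centre of its underside; x along its length, y across its width, z up. Lies loose (75 g) left of the row, yaw up to 0.6 rad either way. Pick it across its width; it goes in the middle of the gap, either end forward.
- blue_pot: Dark navy-blue pot that widens upward like a plain flower pot, 58 mm across at the rim, 42 mm at the foot, 55 mm high, wall about 4 mm. Origin: centre of its underside, z up; round, so yaw does not matter. Hollow, about 60 g. Stands at one of five spots, left of or behind the row, which the pots, roll and stamp share in changing order. 
- cream_pot: Cream-white pot, barrel-shaped, 58 mm across at its widest, about 22 mm up (nearly as wide from 15 to 32 mm), 46 mm high, foot 38 mm across. Origin: centre of its underside, z up; round, so yaw does not matter. Hollow, about 60 g. Stands at one of five spots, left of or behind the row, which the pots, roll and stamp share in changing order. 
- brown_pot: Dark chocolate-brown pot, barrel-shaped, 58 mm across at its widest, about 22 mm up (nearly as wide from 15 to 32 mm), 46 mm high, foot 38 mm across. Origin: centre of its underside, z up; round, so yaw does not matter. Hollow, about 60 g. Stands at one of five spots, left of or behind the row, which the pots, roll and stamp share in changing order. 
- label_roll: White roll of paper labels with a brown core, lying flat, 64 mm across, 40 mm high. A bystander: not to be moved. Origin: centre of its underside. Stands at one of five spots, left of or behind the row, which the pots, roll and stamp share in changing order. 
- wooden_stamp: Boxwood hand stamp, 28 x 34 mm block, round upright handle, 62 mm high. A bystander: not to be moved. Origin: centre of its underside. (A leaning flower pot up to 0.33 m high stands right of the row, y below -0.17.) Stands at one of five spots, left of or behind the row, which the pots, roll and stamp share in changing order. 
There are look-alikes about, which are no part of the job. Leave any green look-alike of the blue_pot alone.

How it is judged (in metres and radians):
At the end, for the whole second after the job is handed in: Sand tile flat, centre under 128 mm from both other tile centres, within 15 mm of their line, parallel within 0.16 rad; each pot upright (0.08 rad), at rest on its tile, within 15 mm of its centre; label roll and stamp within 20 mm of their starts (horizontal distance between sand_tile and brown_tile below 0.128 m and horizontal distance between sand_tile and slate_tile below 0.128 m and x of sand_tile in the frame of brown_tile between -0.015 and 0.015 m and angle between the x axis of sand_tile and the x axis of brown_tile, either way round below 0.16 rad and height (world z) of sand_tile below 0.006 m and angle between sand_tile's own z axis and vertical below 0.05 rad and linear speed of each of sand_tile, blue_pot, cream_pot, brown_pot below 0.02 m/s and horizontal distance between blue_pot and slate_tile below 0.015 m and z of blue_pot in the frame of slate_tile between 0.004 and 0.012 m and angle between each of blue_pot, cream_pot, brown_pot's own z axis and vertical below 0.08 rad and angular speed of each of blue_pot, cream_pot, brown_pot below 0.3 rad/s and horizontal distance between cream_pot and sand_tile below 0.015 m and z of cream_pot in the frame of sand_tile between 0.004 and 0.012 m and horizontal distance between brown_pot and brown_tile below 0.015 m and z of brown_pot in the frame of brown_tile between 0.004 and 0.012 m and distance of each of label_roll, wooden_stamp from where it was at the start of the episode below 0.02 m); the robot touches nothing.
It fails at once if a bystander (label roll or wooden stamp) is tipped over (angle between any of label_roll, wooden_stamp's own z axis and vertical above 0.5 rad).
It also fails if it takes over 104 s, if anything falls off the work surface, if the arm or the gripper's body presses on something with over 40 N, if the wrist force passes 120 N, or if a joint passes its speed limit or range.

### The arm

A 6-joint arm with a two-finger parallel gripper is mounted at the origin on a cart in front of the work surface, level with it; the furniture and walls round the work are solid. World frame = base frame: x ahead of the robot, y to its left, z up, the work surface at z = 0. Lengths are in mm, angles in degrees, forces in N, time in s.
With the tool pointing down it reaches from about 350 to 850 mm from the base axis. Payload 8.1 kg.
Tool frame: the origin (TCP) lies midway between the tips of the shut fingers; the grasp point (between the pads) lies 19 mm behind it; x points along the fingers, y is the direction in which the jaws open and shut, and the axes are right-handed (so a half turn about x gives the same grasp; the last joint's range is limited). The gripper opens to 85 mm and grips with 20 to 120 N. Pads are 22 mm wide; open, the fingers measure 114 mm over their backs; the gripper's body (76 mm by 85 mm) begins 54 mm behind the grasp point. The pads swing forward as they close: fully open they stand 13 mm farther back than shut.
Start: joints at [65.925, 7.471, 85.268, -0, 87.261, -4.893], TCP at [197.127, 566.698, 231.292] pointing down, gripper open.
Joint ranges: [-169.43, 169.43], [-51.17, 129.36], [1.28, 143.12], [-76.62, 256.62], [0, 156.53], [-152.29, 152.29]. Speed limits (degrees/s): [136.94, 136.94, 159.86, 180, 180, 180].

### API

Orientations are given as [roll, pitch, yaw] about the fixed x, y, z axes, in that order (R = Rz(yaw) Ry(pitch) Rx(roll)).
In Python, from bench import r, snapshot, workorder gives the robot as it stands.
- The arm moves only by the tool send_rows, never from a script. Its arguments are lists of equal length, an entry for each row: "offset": the shift along the tool's x, y, z in cm, a list of three; "dr": the turn, a rotation vector about the tool's x, y, z in degrees, a list of three; "grip": the opening in per cent of the stroke, from 0 (shut) to 100 (fully open). In form: {"offset": [[dx, dy, dz], ...], "dr": [[rx, ry, rz], ...], "grip": [grip, ...]}. A call has 1 to 5 rows; each row shifts and turns the commanded pose from where the row before left it, along the tool's axes as they then stand; what a row does not reach is not made up. A row lasts 1/8 s, in which the tool goes at most 62.5 mm and 10.7 degrees, less where a joint would pass 70% of its speed; a pose out of reach is approached as far as the arm can. A call with a gripper value outside its range is refused whole. The fingers move at their own pace and stop on an object; "force" is the grip in N (left out, the last holds). Time passes only in rows, so rows that do not move let the fingers close. It gives the time, the measured TCP pose, the force and the opening at its end, in the units of the state.
- r.sense(): the state, without advancing time (a new reading comes with each control period).
- snapshot(name): name is "scene" or "top" or "wrist"; returns a dict with "pixels" (384x512x3 uint8, red, green, blue), "fx", "fy", "cx", "cy" (pixels), "distortion" ([k1, k2, p1, p2, k3] as OpenCV has them; the pictures are not rectified), "world_to_cam" (4x4, takes a point from world to camera coordinates). Camera axes: x right, y up, looking along -z (the intrinsics and any distortion apply to the point x, -y, -z); pixel columns grow to the right and rows downward; lengths in mm; the calibration is good to about 2 mm. A picture is of the moment at which its call begins. There is no depth.
- workorder.hand_in(): hands the job in, once; it reports no verdict.
The state is a dict: "time": time; "joint_pos": joint angles; "qd": joint speeds; "joint_efforts": joint torques, N m; "tool_pos": TCP position; "tcp_rot": TCP orientation; "ft_force": force on the tool from outside, world axes, zero at the start; "wrist_torque": the same for the moment, N m; "finger_gap": finger opening in mm.
Only numpy, scipy, OpenCV 4.12 (cv2) and the standard library are available. Lean on these libraries where they do the work, as an engineer would, in place of code of your own. Each camera call takes 0.05 s, during which the arm holds its last target.

## Working session

There is one attempt and no reset: what is moved stays moved. The work goes in short steps, Python scripts to look and compute and a tool call to move; the robot and the scene stay as the last step left them, time stands still between calls to the robot, and variables do not carry over. Pictures are saved under pics/ and viewed, and the job is handed in when it is done.

Besides the shell and the picture viewer there is one more tool, called after ">>>" as name(argument=value, ...) on one line, values as JSON. send_rows: Moves the arm, as the interface text tells. Its arguments: {"type":"object","properties":{"offset":{"type":"array","items":{"type":"array","items":{"type":"number"}}},"dr":{"type":"array","items":{"type":"array","items":{"type":"number"}}},"grip":{"type":"array","items":{"type":"number"}},"force":{"type":"number"}},"required":["offset","dr","grip"]}

```bash
mkdir -p pics; ls; python3 - <<'E'
from bench import r, snapshot, workorder
import cv2
print(r.sense())
for n in ("scene","top","wrist"):
    s=snapshot(n); cv2.imwrite(f"pics/{n}0.png",cv2.resize(s["pixels"][:,:,::-1],(800,600),interpolation=cv2.INTER_CUBIC))
    print(n,s["fx"],s["fy"],s["cx"],s["cy"],s["distortion"],s["world_to_cam"])
E
```

```text
pics
{'time': 0.0, 'joint_pos': array([ 6.59261566e+01,  7.51450847e+00,  8.53300768e+01, -1.54681646e-04,
        8.72623959e+01, -4.89133823e+00]), 'qd': array([-0.03479903,  0.11257999, -0.03305413, -0.07001584, -0.03390222,
        0.1255307 ]), 'joint_efforts': array([ 3.95088073e-04, -5.69394028e+01, -5.00550807e+01,  9.25011534e-06,
        1.42444743e-02,  3.68053065e-05]), 'tool_pos': array([196.88063098, 566.18611009, 230.24305125]), 'tcp_rot': array([ -94.80859762,   89.89301876, -113.9910953 ]), 'ft_force': array([ 0.61270902, -1.09320191,  0.16664321]), 'wrist_torque': array([-0.0496226 , -0.03276216, -0.02629834]), 'finger_gap': 85.31409286933817}
scene 414.71305634648513 414.71305634648513 256.6825271826896 191.174222785708 [0.00858364 0.         0.         0.         0.        ] [[ 6.45951908e-01 -7.63376968e-01 -1.31809921e-03 -2.27471109e+02]
 [ 4.27913394e-01  3.60659438e-01  8.28742962e-01 -3.67720128e+02]
 [-6.32167904e-01 -5.35892130e-01  5.59627881e-01 -7.22888581e+02]
 [ 0.00000000e+00  0.00000000e+00  0.00000000e+00  1.00000000e+00]]
top 493.91485947148567 493.91485947148567 254.41755491083282 194.05020014181684 [-0.01943063  0.          0.          0.          0.        ] [[-1.95841551e-02 -9.99770375e-01 -8.69812391e-03  2.07373200e+02]
 [ 9.85370425e-01 -2.07737528e-02  1.69155481e-01 -5.60964336e+02]
 [-1.69297331e-01 -5.25810687e-03  9.85550996e-01 -1.29121146e+03]
 [ 0.00000000e+00  0.00000000e+00  0.00000000e+00  1.00000000e+00]]
wrist 264.38584423622507 264.38584423622507 260.56208383391305 191.34542036562286 [0.00109382 0.         0.         0.         0.        ] [[ 3.28705209e-01  9.44428433e-01 -2.79641835e-03 -5.97185992e+02]
 [-9.03231498e-01  3.13498975e-01 -2.93072098e-01  3.72721347e+01]
 [-2.75908948e-01  9.88601382e-02  9.56086254e-01 -3.81345217e+02]
 [ 0.00000000e+00  0.00000000e+00  0.00000000e+00  1.00000000e+00]]
```

View pics/scene0.png

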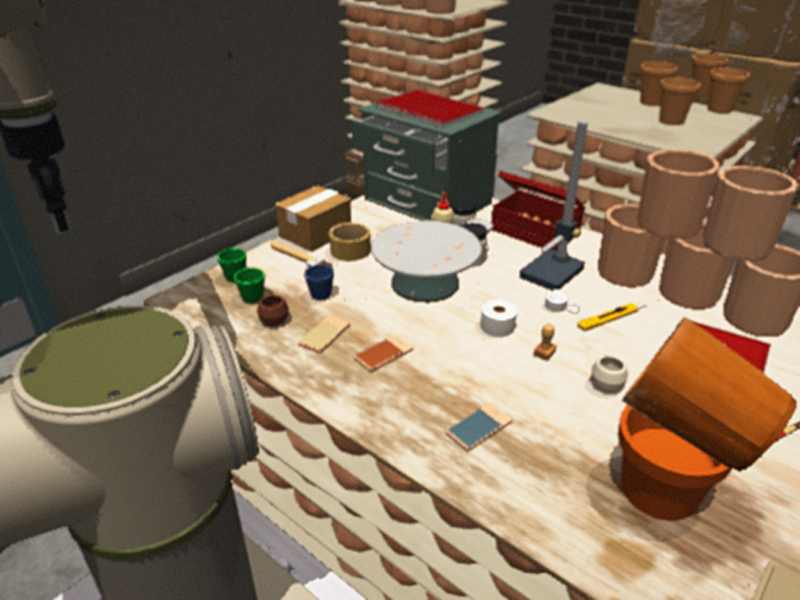

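View pics/top0.png

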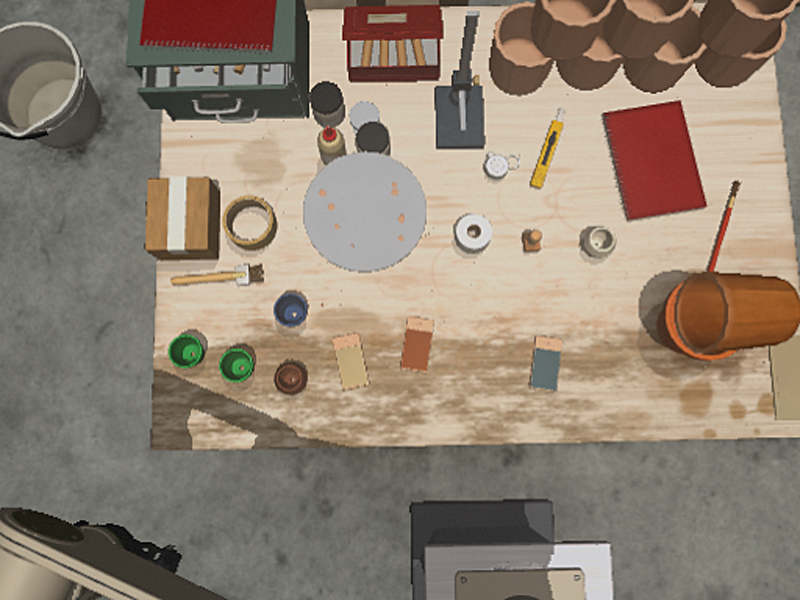

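View pics/wrist0.png

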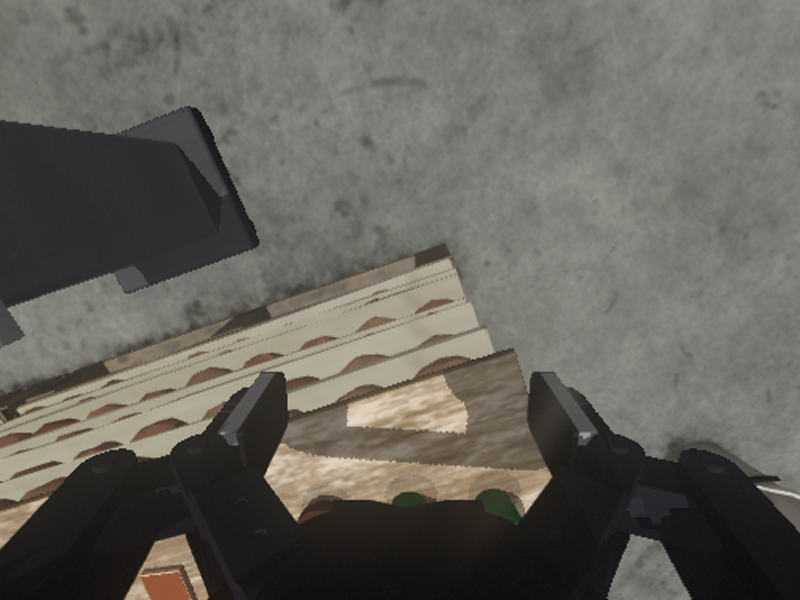

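The top picture (800x600) shows:
- Candidates for blue_pot: the navy pot at (291,308), and two green look-alikes at (187,350) and (236,363). The navy one fits the description.
- Brown pot at (291,376), cream pot at (599,240).
- Sand tile at (351,361), brown tile at (417,344), slate tile at (545,363).
- Roll at (473,233), stamp at (532,240).

I'll enlarge these to confirm and measure.

```bash
cat > h.py <<'E'
import numpy as np, cv2
from scipy.spatial.transform import Rotation as R
from bench import r, snapshot, workorder
def K(s): return np.array([[s["fx"],0,s["cx"]],[0,s["fy"],s["cy"]],[0,0,1.]])
def ray(s,px):
    p=cv2.undistortPoints(np.array(px,float).reshape(-1,1,2),K(s),np.array(s["distortion"])).reshape(-1,2)
    d=np.c_[p[:,0],-p[:,1],-np.ones(len(p))]
    T=np.array(s["world_to_cam"]); Rm=T[:3,:3]; c=-Rm.T@T[:3,3]
    return c,d@Rm
def at(s,px,z):
    c,d=ray(s,px); return c+d*((z-c[2])/d[:,2])[:,None]
def proj(s,P):
    P=np.atleast_2d(P).astype(float); T=np.array(s["world_to_cam"])
    q=P@T[:3,:3].T+T[:3,3]; q=q*[1,-1,-1]
    return cv2.projectPoints(q,np.zeros(3),np.zeros(3),K(s),np.array(s["distortion"]))[0].reshape(-1,2)
def crop(s,x0,y0,w,h,k,name):
    im=s["pixels"][y0:y0+h,x0:x0+w,::-1]
    im=cv2.resize(im,None,fx=k,fy=k,interpolation=cv2.INTER_CUBIC); cv2.imwrite("pics/"+name,im)
E
python3 - <<'E'
from h import *
s=snapshot("top"); 
crop(s,165,180,130,75,6,"c1.png"); crop(s,280,130,130,125,4.8,"c2.png")
E
```

```text
(no output)
```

View pics/c1.png

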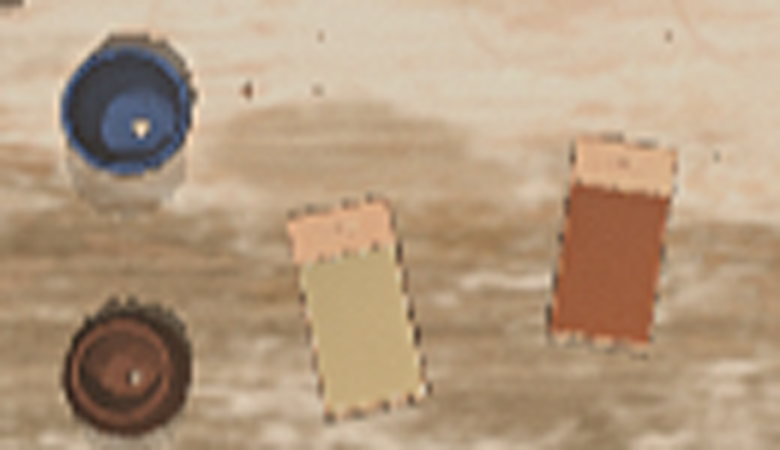

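View pics/c2.png

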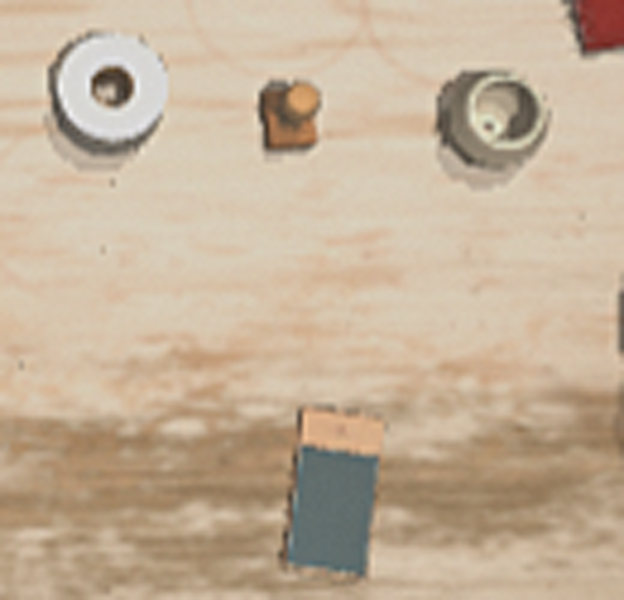

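```bash
python3 - <<'E'
from h import *
s=snapshot("top")
def f(x0,y0,k,p): return (np.array(p,float)+.5)/k-.5+[x0,y0]
A=lambda p:f(165,180,6,p); B=lambda p:f(280,130,4.8,p)
for n,q in (("brown",A([(574,138),(677,148),(650,345),(550,335)])),("sand",A([(288,212),(388,198),(426,392),(327,416)])),("slate",B([(302,408),(383,418),(364,575),(286,563)]))):
    w=at(s,q,8)[:,:2]; a=(w[0]+w[1]-w[2]-w[3])/2; print(n,w.mean(0).round(1),"L",np.linalg.norm(a).round(1),"W",np.linalg.norm(w[1]-w[0]+w[2]-w[3])/2,"yaw",np.degrees(np.arctan2(a[1],a[0])).round(1))
print("blue rim",at(s,A([(127,110)]),55))
print("brown rim",at(s,A([(123,369)]),46),"sil",at(s,A([(128,371)]),22))
print("cream rim",at(s,B([(508,109)]),46))
print("roll",at(s,B([(110,88)]),40),"stamp",at(s,B([(290,120)]),15))
# silhouettes as overlays
im=cv2.resize(s["pixels"][:,:,::-1],None,fx=6,fy=6,interpolation=cv2.INTER_CUBIC)
E
```

```text
brown [499.1 163.5] L 92.3 W 47.093907714758174 yaw -8.7
sand [472.4 281.9] L 93.8 W 46.60197564613819 yaw 10.4
slate [460.9 -63. ] L 90.7 W 45.91902095337546 yaw -9.3
blue rim [[557.29747396 381.51147371  55.        ]]
brown rim [[441.60373692 384.18751528  46.        ]] sil [[442.52566339 385.44929488  22.        ]]
cream rim [[ 674.60718401 -167.37646444   46.        ]]
roll [[693.49589372  60.03100223  40.        ]] stamp [[678.54487826 -47.31975544  15.        ]]
```

```bash
cat >> h.py <<'E'
def plan(xyz,yaw,n,pos=None,rot=None):
    st=r.sense(); p=np.array(st["tool_pos"]); Rc=R.from_euler("xyz",st["tcp_rot"],degrees=True)
    t=np.array([np.nan if v is None else v for v in xyz],float); t=np.where(np.isnan(t),p,t)
    yc=Rc.as_matrix()[:,1]; cy=np.degrees(np.arctan2(yc[1],yc[0]))
    if yaw is None: yaw=cy
    y=cy+((yaw-cy+90)%180-90)
    c,s=np.cos(np.radians(y)),np.sin(np.radians(y))
    X=np.array([0,0,-1.]);Y=np.array([c,s,0]);Rd=R.from_matrix(np.c_[X,Y,np.cross(X,Y)])
    rv=(Rc.inv()*Rd).as_rotvec()
    print("pos",p.round(1),"jaw yaw",cy.round(1),"gap",round(st["finger_gap"],1),"tilt",np.degrees(np.arccos(-Rc.as_matrix()[2,0])).round(2),"F",st["ft_force"].round(1),"t",round(st["time"],2),"dworld",(t-p).round(1))
    print("dr/row",(np.degrees(rv)/n).round(2))
    for i in range(n):
        print(i+1,(Rc.inv().apply((t-p)/n)/10).round(2).tolist()); Rc=Rc*R.from_rotvec(rv/n)
E
python3 - <<'E'
from h import *
plan((472.4,281.9,120),100.4,10)
E
```

```text
pos [197.  566.5 230.8] jaw yaw 70.8 gap 85.3 tilt 0.05 F [-0.6  0.1  0.2] t 0.25 dworld [ 275.4 -284.6 -110.8]
dr/row [-2.96 -0.    0.  ]
1 [1.11, -1.78, 3.54]
2 [1.11, -1.96, 3.44]
3 [1.11, -2.14, 3.33]
4 [1.11, -2.31, 3.22]
5 [1.11, -2.47, 3.1]
6 [1.11, -2.63, 2.96]
7 [1.11, -2.78, 2.82]
8 [1.11, -2.92, 2.68]
9 [1.11, -3.05, 2.52]
10 [1.11, -3.18, 2.36]
```

>>> send_rows(offset=[[1.1,-1.8,3.55],[1.1,-1.95,3.45],[1.1,-2.15,3.35],[1.1,-2.3,3.2],[1.1,-2.45,3.1]], dr=[[-3,0,0],[-3,0,0],[-3,0,0],[-3,0,0],[-3,0,0]], grip=[100,100,100,100,100], force=40)

```text
time: 0.88
tool_pos: [336.0, 423.6, 175.9]
tcp_rot: [31.7, 90.0, 27.6]
ft_force: [0.7, 0.3, -0.3]
finger_gap: 85.6
```

>>> send_rows(offset=[[1.1,-2.65,2.95],[1.1,-2.8,2.8],[1.1,-2.9,2.7],[1.1,-3.05,2.5],[1.1,-3.2,2.35]], dr=[[-3,0,0],[-3,0,0],[-3,0,0],[-3,0,0],[-2.6,0,0]], grip=[100,100,100,100,100])

```text
time: 1.5
tool_pos: [474.0, 281.6, 121.0]
tcp_rot: [38.7, 90.0, 49.2]
ft_force: [-0.4, 0.8, 0.2]
finger_gap: 85.1
```

```bash
python3 - <<'E'
from h import *
plan((472.4,281.9,40),100.4,3)
s=snapshot("wrist"); crop(s,0,0,512,384,1.5,"w1.png")
E
```

```text
pos [474.  281.6 121. ] jaw yaw 100.5 gap 85.1 tilt 0.01 F [-0.4  0.8  0.2] t 1.5 dworld [ -1.6   0.3 -81. ]
dr/row [ 0.04  0.   -0.  ]
1 [2.7, 0.02, -0.05]
2 [2.7, 0.02, -0.05]
3 [2.7, 0.02, -0.05]
```

View pics/w1.png

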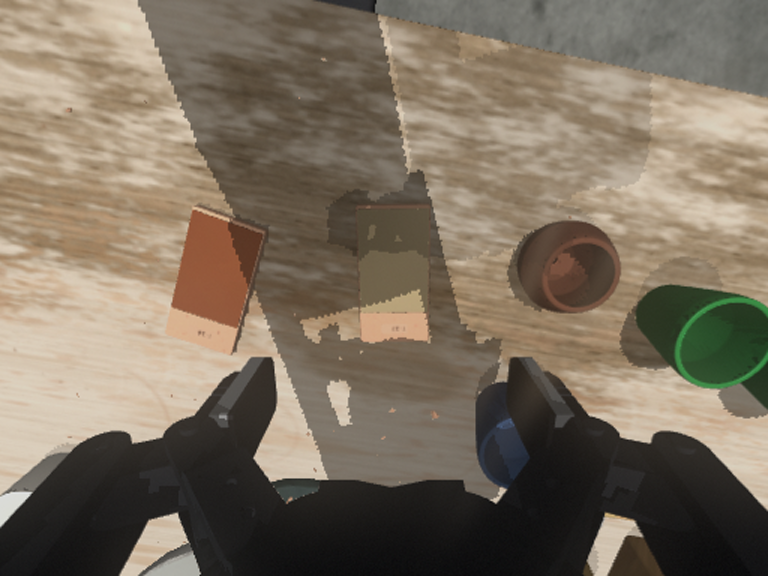

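The wrist view shows the sand tile at about (394,273), square to the jaws. The brown tile is at (216,281), the brown pot rim at (580,274), and the blue pot is partly hidden at (500,450). I'll cross-check positions from these pixels.

```bash
python3 - <<'E'
from h import *
s=snapshot("wrist")
f=lambda p:(np.array(p,float)+.5)/1.5-.5
for n,q in (("sand",[(361,341),(429,342),(430,207),(358,206)]),("brown",[(168,333),(233,353),(267,229),(192,208)])):
    w=at(s,f(q),8)[:,:2]; a=(w[0]+w[1]-w[2]-w[3])/2; print(n,w.mean(0).round(1),"L",np.linalg.norm(a).round(1),"W",np.linalg.norm(w[1]-w[0]+w[2]-w[3])/2,"yaw",np.degrees(np.arctan2(a[1],a[0])).round(1))
print("brown rim",at(s,f([(580,274)]),46))
E
```

```text
sand [470.6 277.8] L 93.2 W 46.63413482656743 yaw 11.1
brown [497.1 159.9] L 92.3 W 47.21131094095374 yaw -9.0
brown rim [[438.95978265 378.34876169  46.        ]]
```

>>> send_rows(offset=[[3.0,0.1,-0.1],[3.0,0.1,-0.1],[3.0,0,0],[2.0,0,0],[1.0,0,0]], dr=[[0,0,0],[0,0,0],[0,0,0],[0,0,0],[0,0,0]], grip=[80,80,75,75,75])

```text
time: 2.22
tool_pos: [470.1, 284.2, 0.2]
tcp_rot: [-166.0, 89.9, -155.6]
ft_force: [0.1, 0.5, -0.3]
finger_gap: 63.9
```

```bash
python3 - <<'E'
from h import *
plan((472,280,-2),100.6,1)
s=snapshot("wrist"); crop(s,0,0,512,384,1.5,"w2.png")
E
```

```text
pos [4.701e+02 2.842e+02 2.000e-01] jaw yaw 100.4 gap 63.9 tilt 0.08 F [ 0.1  0.5 -0.3] t 2.23 dworld [ 1.9 -4.2 -2.2]
dr/row [-0.17 -0.08  0.02]
1 [0.22, -0.45, 0.11]
```

View pics/w2.png

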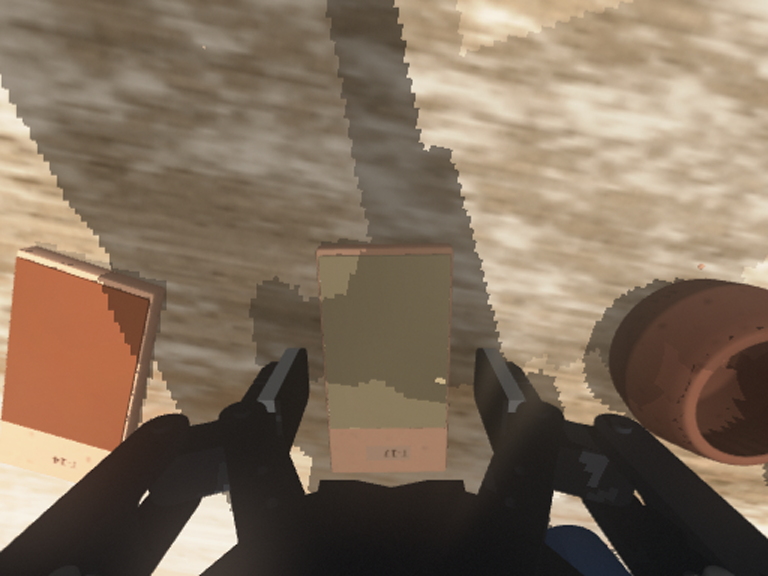

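>>> send_rows(offset=[[0.2,-0.2,0.1],[0,0,0],[0,0,0],[0,0,0],[0,0,0]], dr=[[0,0,0],[0,0,0],[0,0,0],[0,0,0],[0,0,0]], grip=[75,50,40,30,30], force=40)

```text
time: 2.9
tool_pos: [473.4, 282.8, 0.7]
tcp_rot: [11.6, 89.9, 22.1]
ft_force: [-0.7, -0.9, 5.7]
finger_gap: 46.7
```

>>> send_rows(offset=[[0,0,0],[0,0,0],[-1,0,0],[-2,0,0],[-3,0,0]], dr=[[0,0,0],[0,0,0],[0,0,0],[0,0,0],[0,0,0]], grip=[20,20,20,20,20], force=40)

```text
time: 3.52
tool_pos: [471.5, 282.1, 60.1]
tcp_rot: [-165.6, 89.9, -155.2]
ft_force: [0.2, 0.3, -0.9]
finger_gap: 46.5
```

```bash
python3 - <<'E'
from h import *
plan((480,50.2,60),80.5,6)
s=snapshot("wrist"); crop(s,0,0,512,384,1.5,"w3.png")
E
```

```text
pos [471.5 282.1  60.1] jaw yaw 100.4 gap 46.5 tilt 0.09 F [ 0.2  0.3 -0.9] t 3.52 dworld [ 8.500e+00 -2.319e+02 -1.000e-01]
dr/row [ 3.32 -0.01  0.01]
1 [0.0, -3.83, -0.56]
2 [0.0, -3.85, -0.34]
3 [0.0, -3.87, -0.11]
4 [0.0, -3.87, 0.11]
5 [0.0, -3.85, 0.33]
6 [0.0, -3.83, 0.56]
```

View pics/w3.png

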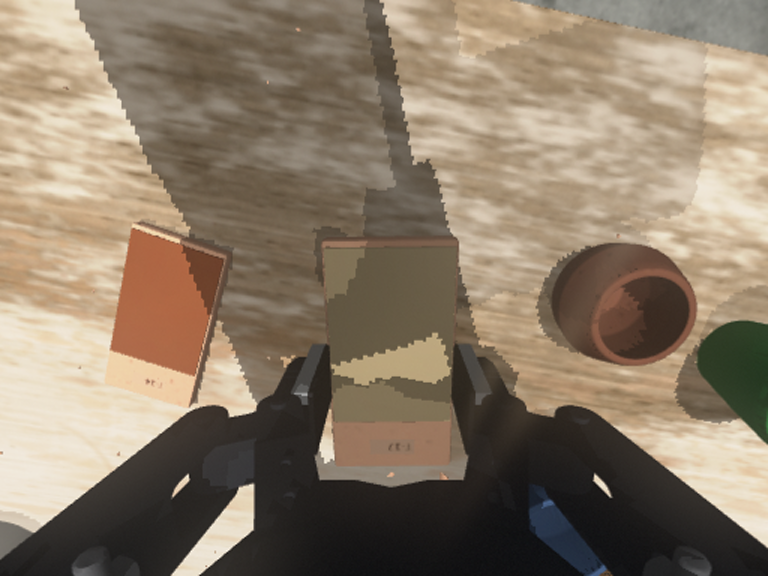

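The tile is in the jaws: its top face runs from (323,247) to (450,465) and the view is clean. Next I'll work out its offset from the TCP along its length.

```bash
python3 - <<'E'
from h import *
s=snapshot("wrist")
f=lambda p:(np.array(p,float)+.5)/1.5-.5
for z in (66,69):
    w=at(s,f([(334,465),(450,465),(458,246),(323,247)]),z)[:,:2]; a=(w[0]+w[1]-w[2]-w[3])/2; print(w.mean(0).round(1),"L",np.linalg.norm(a).round(1),"W",np.linalg.norm(w[1]-w[0]+w[2]-w[3])/2,"yaw",np.degrees(np.arctan2(a[1],a[0])).round(1))
s=snapshot("top"); crop(s,180,190,110,80,7,"t3.png")
E
```

```text
[474.8 282.8] L 97.1 W 50.02507785681967 yaw 10.8
[473.2 282.5] L 95.1 W 48.97249443951678 yaw 10.8
```

View pics/t3.png

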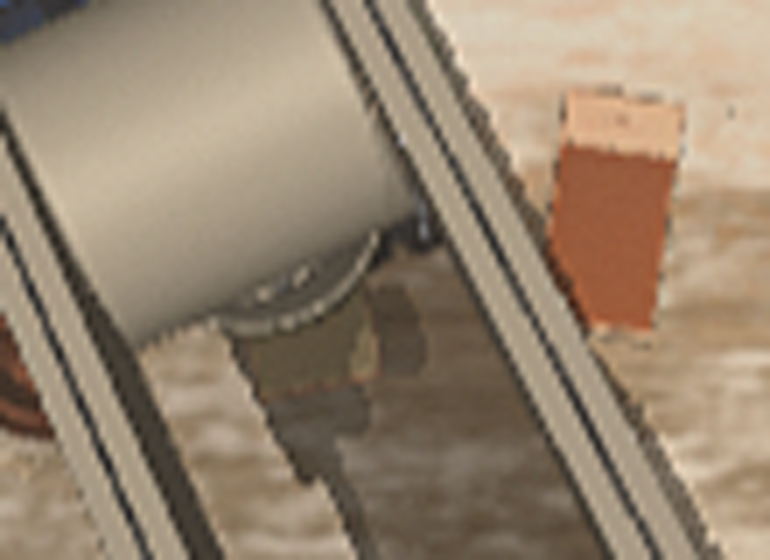

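>>> send_rows(offset=[[0,-3.85,-0.55],[0,-3.85,-0.35],[0,-3.85,-0.1],[0,-3.85,0.1],[0,-3.85,0.3]], dr=[[3.3,0,0],[3.3,0,0],[3.3,0,0],[3.3,0,0],[3.3,0,0]], grip=[20,20,20,20,20])

```text
time: 4.3
tool_pos: [478.4, 88.1, 58.7]
tcp_rot: [-167.7, 89.9, -173.8]
ft_force: [0.4, -0.4, -1.3]
finger_gap: 46.1
```

>>> send_rows(offset=[[0,-3.85,0.5],[0,0,0]], dr=[[3.4,0,0],[0,0,0]], grip=[20,20])

```text
time: 4.55
tool_pos: [479.4, 48.4, 58.7]
tcp_rot: [-144.6, 89.9, -154.3]
ft_force: [0.1, 0.5, -0.9]
finger_gap: 46.5
```

```bash
python3 - <<'E'
from h import *
plan((478.5,50,0),80.5,3)
s=snapshot("wrist"); crop(s,0,0,512,384,1.5,"w4.png")
E
```

```text
pos [479.4  48.4  58.7] jaw yaw 80.3 gap 46.5 tilt 0.07 F [ 0.1  0.5 -0.9] t 4.55 dworld [ -0.9   1.6 -58.7]
dr/row [-0.06 -0.02  0.01]
1 [1.96, 0.05, -0.04]
2 [1.96, 0.05, -0.04]
3 [1.96, 0.05, -0.04]
```

View pics/w4.png

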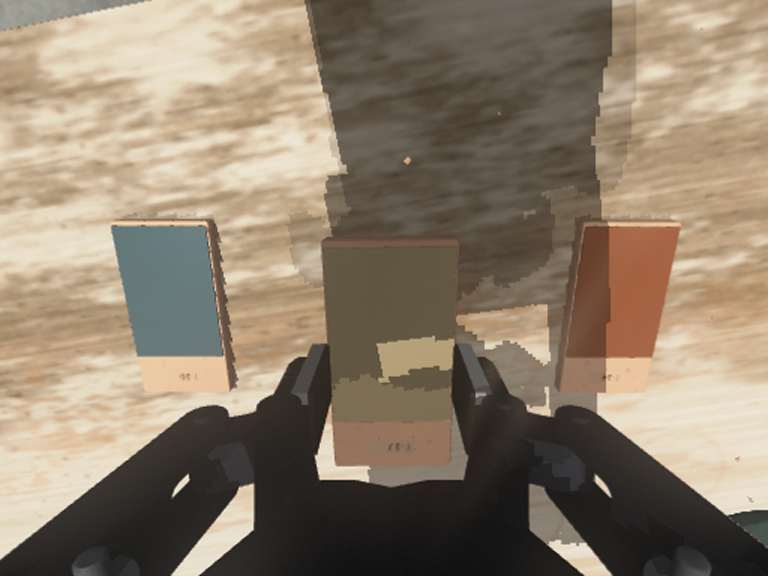

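The tile hangs midway between the slate tile (175,290) and the brown tile (630,290), parallel to both. I'll lower and release it.

>>> send_rows(offset=[[2.0,0.05,-0.05],[2.0,0.05,0],[1.3,0.05,0],[0.4,0,0],[0.2,0,0]], dr=[[0,0,0],[0,0,0],[0,0,0],[0,0,0],[0,0,0]], grip=[20,20,20,20,20])

```text
time: 5.22
tool_pos: [479.7, 52.5, 0.6]
tcp_rot: [172.1, 90.0, 162.7]
ft_force: [-8.8, 0.6, 15.8]
finger_gap: 46.2
```

>>> send_rows(offset=[[0,0,0],[0,0,0],[0,0,0],[0,0,0],[-0.5,0,0]], dr=[[0,0,0],[0,0,0],[0,0,0],[0,0,0],[0,0,0]], grip=[60,65,75,75,75])

```text
time: 5.85
tool_pos: [479.4, 52.0, 5.1]
tcp_rot: [-170.1, 90.0, -179.6]
ft_force: [0.4, 0.3, 0.1]
finger_gap: 64.4
```

>>> send_rows(offset=[[-2,0,0],[-4,0,0],[-4,0,0]], dr=[[0,0,0],[0,0,0],[0,0,0]], grip=[90,100,100])

```text
time: 6.22
tool_pos: [479.4, 52.0, 106.5]
tcp_rot: [-169.3, 90.0, -178.8]
ft_force: [1.2, 0.6, -0.5]
finger_gap: 85.2
```

```bash
python3 - <<'E'
from h import *
plan((442,385,110),170,9)
s=snapshot("wrist"); crop(s,0,0,512,384,1.5,"w5.png")
s=snapshot("top"); crop(s,220,190,150,70,5.2,"t5.png")
E
```

```text
pos [479.4  52.  106.5] jaw yaw 80.5 gap 85.2 tilt 0.03 F [ 1.2  0.6 -0.5] t 6.22 dworld [-37.4 333.    3.5]
dr/row [-9.94 -0.   -0.  ]
1 [-0.04, 3.58, -1.02]
2 [-0.04, 3.7, -0.39]
3 [-0.04, 3.71, 0.26]
4 [-0.04, 3.61, 0.9]
5 [-0.04, 3.4, 1.51]
6 [-0.04, 3.09, 2.07]
7 [-0.04, 2.69, 2.58]
8 [-0.04, 2.2, 3.0]
9 [-0.04, 1.65, 3.34]
```

View pics/w5.png

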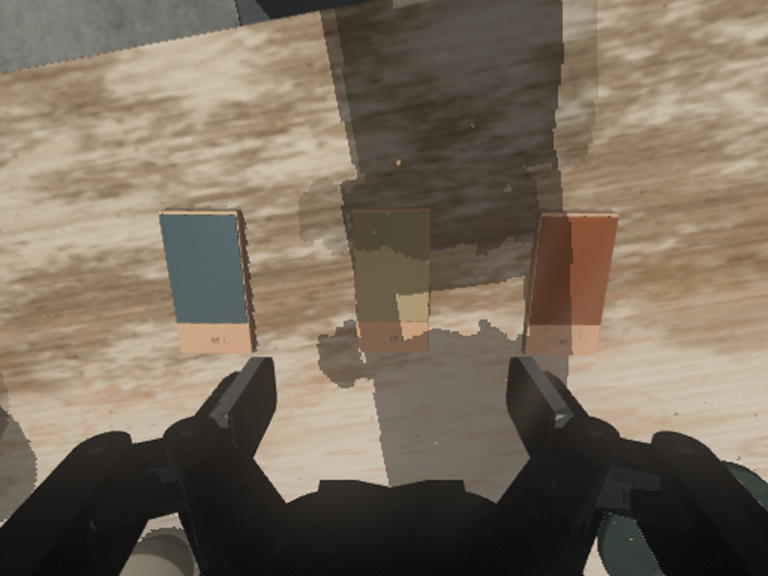

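View pics/t5.png

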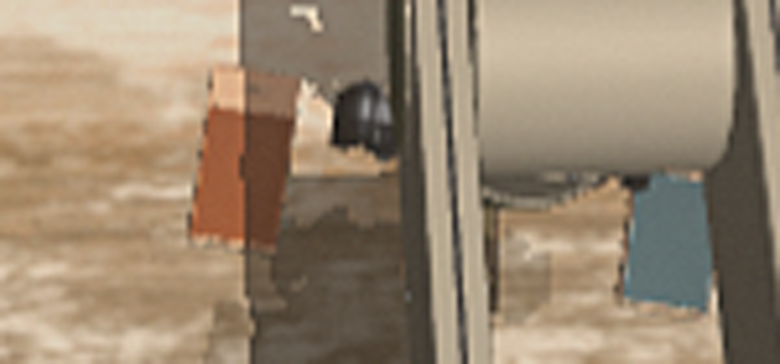

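The three tiles are in line: slate centre (207,283), sand (393,281), brown (570,284), so the sand tile is about 2.5 mm off the middle. Next is the brown pot, with the jaws along the tile length at yaw -9.3, which also suits the last joint.

```bash
python3 - <<'E'
from h import *
plan((442,384.8,115),-9.2,10)
E
```

```text
pos [483.4  52.1 111. ] jaw yaw 80.5 gap 85.7 tilt 0.51 F [ 1.8 -0.3  1.2] t 6.33 dworld [-41.4 332.7   4. ]
dr/row [ 8.97  0.03 -0.05]
1 [-0.04, 3.21, -0.96]
2 [-0.05, 3.03, -1.45]
3 [-0.05, 2.76, -1.9]
4 [-0.05, 2.43, -2.31]
5 [-0.05, 2.04, -2.66]
6 [-0.05, 1.6, -2.94]
7 [-0.05, 1.12, -3.16]
8 [-0.05, 0.62, -3.3]
9 [-0.05, 0.1, -3.35]
10 [-0.04, -0.43, -3.33]
```

>>> send_rows(offset=[[0,3.2,-0.95],[0,3.05,-1.45],[0,2.75,-1.9],[0,2.45,-2.3],[0,2.05,-2.65]], dr=[[9,0,0],[9,0,0],[9,0,0],[9,0,0],[9,0,0]], grip=[100,100,100,100,100])

```text
time: 6.95
tool_pos: [459.0, 219.5, 104.9]
tcp_rot: [-101.5, 90.0, -156.3]
ft_force: [0.6, 0.3, -0.5]
finger_gap: 85.5
```

>>> send_rows(offset=[[0,1.6,-2.95],[0,1.1,-3.15],[0,0.6,-3.3],[0,0.1,-3.35],[0,-0.4,-3.35]], dr=[[9,0,0],[9,0,0],[9,0,0],[9,0,0],[8.7,0,0]], grip=[100,100,100,100,100])

```text
time: 7.58
tool_pos: [438.8, 385.9, 104.7]
tcp_rot: [-36.1, 90.0, -135.6]
ft_force: [0.2, 0.3, -0.2]
finger_gap: 85.7
```

>>> send_rows(offset=[[0,0,0]], dr=[[0,0,0]], grip=[100])

```text
time: 7.7
tool_pos: [438.5, 386.8, 104.8]
tcp_rot: [-104.4, 90.0, 156.5]
ft_force: [-0.4, 0.3, -0.1]
finger_gap: 85.5
```

```bash
python3 - <<'E'
from h import *
plan((442,384.8,80),-9.2,1)
s=snapshot("wrist"); crop(s,0,0,512,384,1.5,"w6.png")
E
```

```text
pos [438.5 386.8 104.8] jaw yaw -9.1 gap 85.5 tilt 0.03 F [-0.4  0.3 -0.1] t 7.7 dworld [  3.5  -2.  -24.8]
dr/row [ 0.09 -0.01  0.03]
1 [2.48, 0.38, 0.14]
```

View pics/w6.png

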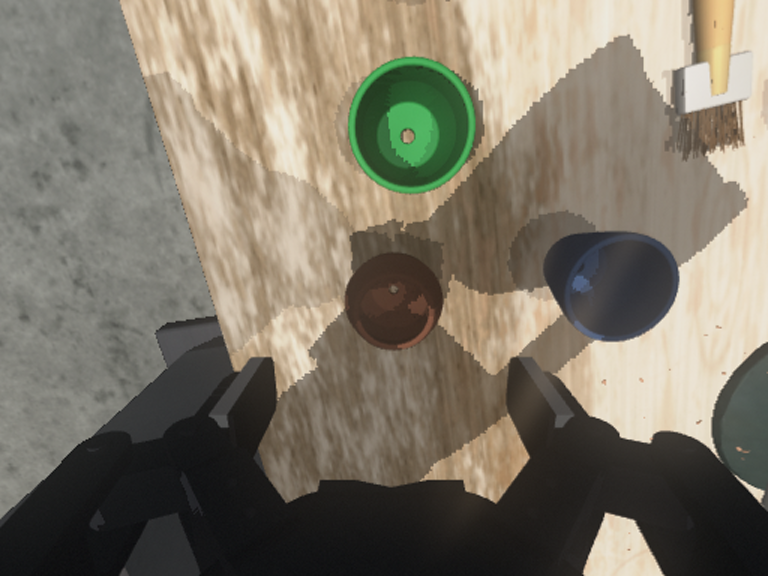

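The brown pot silhouette is centred at (394,301), between the jaws. The blue pot rim is at (622,286) and the green look-alike at (412,125).

```bash
python3 - <<'E'
from h import *
s=snapshot("wrist")
f=lambda p:(np.array(p,float)+.5)/1.5-.5
print("brown pot",at(s,f([(393.5,301)]),24)," blue rim",at(s,f([(622,286)]),55))
plan((442,384.8,0),-9.2,4)
E
```

```text
brown pot [[437.99912513 381.38273754  24.        ]]  blue rim [[555.57074809 381.94693142  55.        ]]
pos [438.9 384.7 104.7] jaw yaw -9.0 gap 85.5 tilt 0.07 F [ 0.4  0.1 -0.4] t 7.8 dworld [ 3.100e+00  1.000e-01 -1.047e+02]
dr/row [0.05 0.02 0.01]
1 [2.62, 0.08, -0.02]
2 [2.62, 0.08, -0.02]
3 [2.62, 0.08, -0.02]
4 [2.62, 0.08, -0.02]
```

>>> send_rows(offset=[[2.6,0.15,0.05],[2.6,0.05,0],[2.6,0,0],[1.7,0,0],[0.8,0,0]], dr=[[0,0,0],[0,0,0],[0,0,0],[0,0,0],[0,0,0]], grip=[100,100,100,100,100])

```text
time: 8.43
tool_pos: [440.8, 383.2, 1.2]
tcp_rot: [-40.6, 89.9, -139.8]
ft_force: [0.8, -0.1, 0.7]
finger_gap: 85.7
```

>>> send_rows(offset=[[0,0,0],[0,0,0],[0,0,0],[0,0,0],[0,0,0]], dr=[[0,0,0],[0,0,0],[0,0,0],[0,0,0],[0,0,0]], grip=[85,75,65,50,50], force=30)

```text
time: 9.05
tool_pos: [441.9, 384.9, 3.9]
tcp_rot: [133.8, 89.9, 34.6]
ft_force: [-1.9, -1.8, 5.7]
finger_gap: 55.7
```

>>> send_rows(offset=[[0,0,0],[-1,0,0],[-3,0,0],[-4,0,0],[0,0,0]], dr=[[0,0,0],[0,0,0],[0,0,0],[0,0,0],[0,0,0]], grip=[40,40,40,40,40], force=30)

```text
time: 9.68
tool_pos: [444.0, 386.3, 87.6]
tcp_rot: [135.1, 89.5, 35.9]
ft_force: [0.9, 0.3, -0.8]
finger_gap: 55.6
```

```bash
python3 - <<'E'
from h import *
plan((499.1,163.5,None),-9.2,6)
s=snapshot("wrist"); crop(s,0,0,512,384,1.5,"w7.png")
s=snapshot("scene"); crop(s,100,100,250,190,3.1,"s7.png")
E
```

```text
pos [444.  386.3  87.6] jaw yaw -9.2 gap 55.6 tilt 0.49 F [ 0.9  0.3 -0.8] t 9.68 dworld [  55.1 -222.8    0. ]
dr/row [ 0.   -0.06 -0.06]
1 [-0.01, 1.5, 3.52]
2 [-0.01, 1.5, 3.52]
3 [-0.01, 1.5, 3.52]
4 [-0.01, 1.5, 3.52]
5 [-0.0, 1.5, 3.52]
6 [-0.0, 1.5, 3.52]
```

View pics/w7.png

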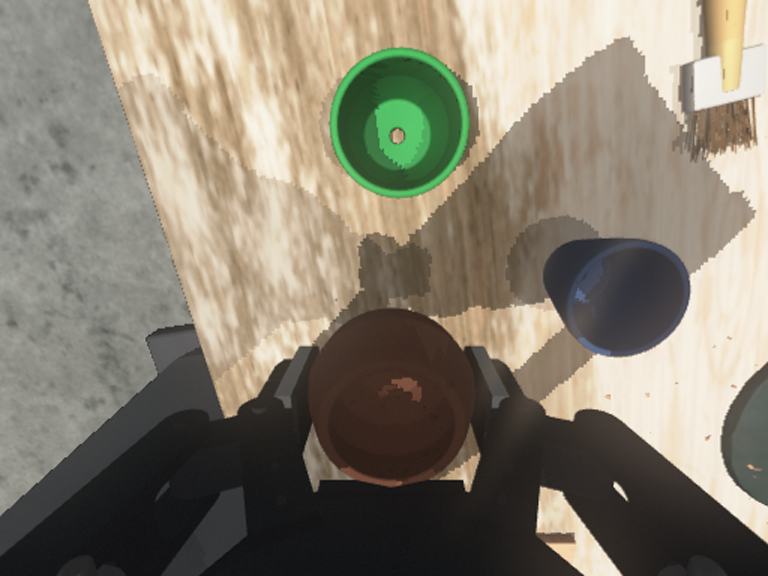

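View pics/s7.png

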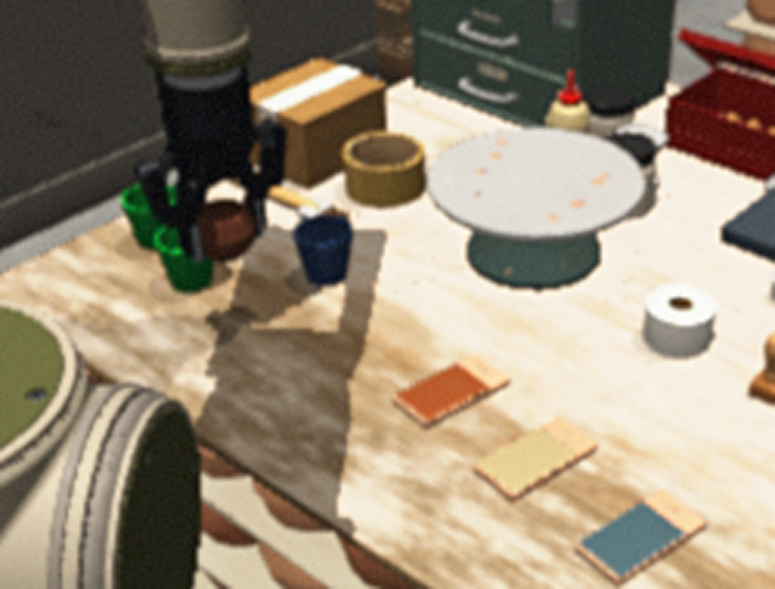

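The brown pot is held, its rim at about (393,430) in the wrist view. I'll check its tilt in an enlarged scene crop and its offset in the hand.

```bash
python3 - <<'E'
from h import *
s=snapshot("wrist")
f=lambda p:(np.array(p,float)+.5)/1.5-.5
p=r.sense()["tool_pos"];print(p)
for z in (103,106,109): print(at(s,f([(392,397)]),z)-p)
s=snapshot("scene"); crop(s,140,140,70,50,10,"s8.png")
crop(snapshot("wrist"),190,190,140,140,5,"w8.png")
E
```

```text
[440.89377093 384.01373615  82.08003431]
[[-1.10584161 -4.71916447 20.91996569]]
[[-0.80709081 -2.82640326 23.91996569]]
[[-0.50834001 -0.93364205 26.91996569]]
```

View pics/s8.png

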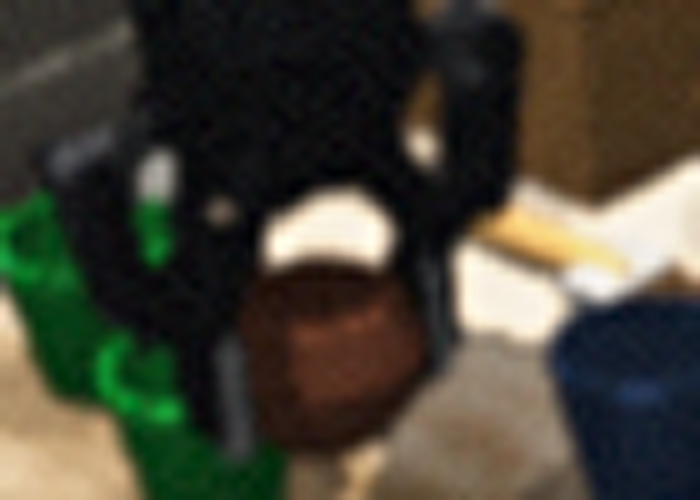

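View pics/w8.png

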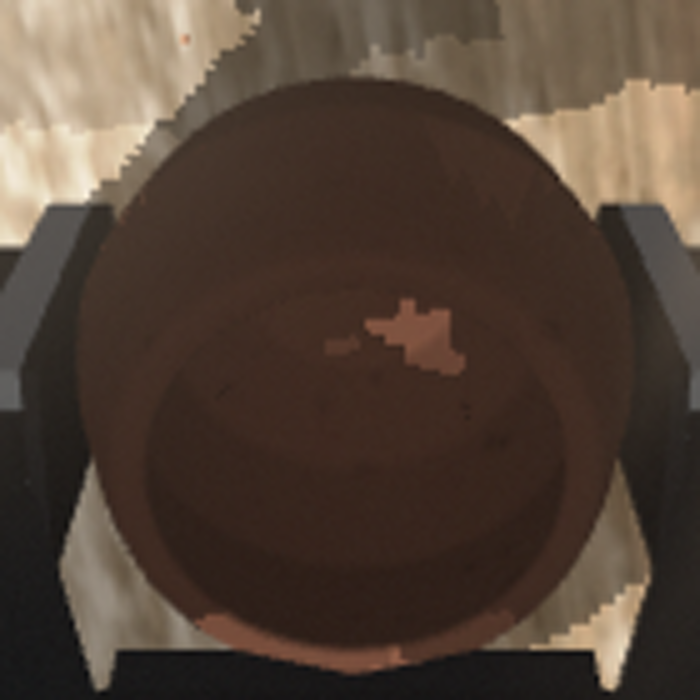

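```bash
python3 - <<'E'
from h import *
s=snapshot("wrist")
p=r.sense()["tool_pos"];print(p)
for b in (-4,-2): print(b,at(s,[(261,281)],p[2]+b+46)-p, at(s,[(261,262)],p[2]+b+23)-p)
# reproject model for upright pot at TCP offset 0, base -3
for dz in (0,):
  for zz,rad in ((46,21),(22,29)):
    a=np.linspace(0,2*np.pi,60); q=proj(s,np.c_[p[0]+rad*np.cos(a),p[1]+rad*np.sin(a),np.full(60,p[2]-3+zz)])
    print(zz,(q.min(0)-190)*5,(q.max(0)-190)*5)
E
```

```text
[440.27598283 383.56062599  80.85958714]
-4 [[-0.90223412  0.51038266 42.        ]] [[-1.69718563 -4.18112217 19.        ]]
-2 [[-0.66760153  1.94470905 44.        ]] [[-1.49313903 -2.93647144 21.        ]]
46 [130.56193302 253.7320633 ] [601.83080129 655.94977995]
22 [92.26815819 67.75764633] [637.42355894 550.5426726 ]
```

The upright model reprojects to about the observed outline (rim bottom 656 against 670, widest top 68 against 78), so the pot is upright and centred in the hand. I'll move it to the brown tile.

```bash
python3 - <<'E'
from h import *
plan((499,163.5,82),-9.2,6)
E
```

```text
pos [440.3 383.6  80.9] jaw yaw -9.2 gap 55.2 tilt 0.14 F [-0.2 -0.5 -1. ] t 9.97 dworld [  58.7 -220.1    1.1]
dr/row [0.   0.02 0.02]
1 [-0.02, 1.55, 3.46]
2 [-0.02, 1.55, 3.46]
3 [-0.02, 1.55, 3.46]
4 [-0.02, 1.55, 3.46]
5 [-0.02, 1.55, 3.46]
6 [-0.02, 1.55, 3.46]
```

>>> send_rows(offset=[[0,1.1,2.3],[0,1.7,3.8],[0,1.7,3.8],[0,1.7,3.8],[0,1.6,3.6]], dr=[[0,0,0],[0,0,0],[0,0,0],[0,0,0],[0,0,0]], grip=[40,40,40,40,40])

```text
time: 10.6
tool_pos: [490.1, 199.4, 81.3]
tcp_rot: [-61.9, 89.9, -161.0]
ft_force: [0.2, -0.4, 0.3]
finger_gap: 55.5
```

>>> send_rows(offset=[[0,1,2.3],[0,0.5,1.2],[0,0,0],[0,0,0]], dr=[[0,0,0],[0,0,0],[0,0,0],[0,0,0]], grip=[40,40,40,40])

```text
time: 11.1
tool_pos: [499.5, 164.8, 82.1]
tcp_rot: [-113.3, 90.0, 147.6]
ft_force: [-0.2, 0.2, -1.1]
finger_gap: 55.8
```

```bash
python3 - <<'E'
from h import *
plan((499,163.5,12),-9.2,1)
s=snapshot("wrist"); crop(s,0,0,512,384,1.5,"w9.png")
plan((499,163.5,12),-9.2,1)
E
```

```text
pos [499.5 164.8  82.1] jaw yaw -9.2 gap 55.8 tilt 0.03 F [-0.2  0.2 -1.1] t 11.1 dworld [ -0.5  -1.3 -70.1]
dr/row [ 0.05 -0.01  0.03]
1 [7.01, -0.02, 0.14]
pos [499.5 164.9  82.1] jaw yaw -9.1 gap 55.5 tilt 0.02 F [ 0.  -0.4 -1.2] t 11.15 dworld [ -0.5  -1.4 -70.1]
dr/row [ 0.07 -0.01  0.02]
1 [7.01, -0.02, 0.15]
```

View pics/w9.png

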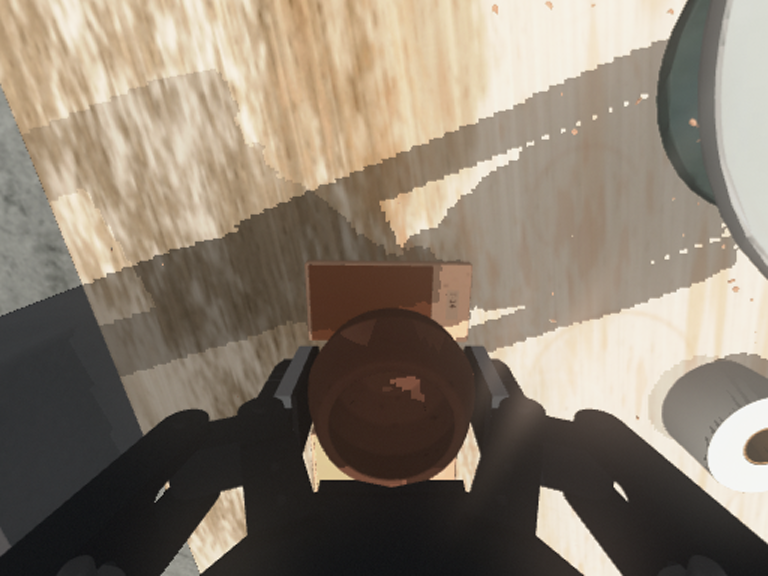

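The pot (391,397) is centred over the brown tile, which spans columns 307 to 471. I'll lower it.

>>> send_rows(offset=[[2.5,0,0.1],[2.5,0,0],[1.2,0,0],[0.5,0,0],[0.2,0,0]], dr=[[0,0,0],[0,0,0],[0,0,0],[0,0,0],[0,0,0]], grip=[40,40,40,40,40])

```text
time: 11.78
tool_pos: [500.0, 163.4, 13.7]
tcp_rot: [115.5, 90.0, 16.3]
ft_force: [-0.5, 0.0, -0.5]
finger_gap: 55.5
```

>>> send_rows(offset=[[0.1,0,0],[0.0,0,0]], dr=[[0,0,0],[0,0,0]], grip=[40,40])

```text
time: 12.02
tool_pos: [500.1, 163.1, 12.9]
tcp_rot: [109.8, 89.9, 10.7]
ft_force: [0.6, -0.6, -0.4]
finger_gap: 55.6
```

>>> send_rows(offset=[[0.1,0,0],[0.05,0,0]], dr=[[0,0,0],[0,0,0]], grip=[40,40])

```text
time: 12.28
tool_pos: [500.3, 163.1, 12.3]
tcp_rot: [105.5, 89.9, 6.4]
ft_force: [-6.5, -2.3, 15.6]
finger_gap: 55.7
```

>>> send_rows(offset=[[0.1,0,0],[0.05,0,0]], dr=[[0,0,0],[0,0,0]], grip=[40,40])

```text
time: 12.52
tool_pos: [500.3, 163.2, 12.1]
tcp_rot: [98.5, 90.0, -0.7]
ft_force: [-14.1, -3.6, 30.6]
finger_gap: 55.4
```

>>> send_rows(offset=[[-0.15,0,0],[0,0,0],[0,0,0],[0,0,0],[0,0,0]], dr=[[0,0,0],[0,0,0],[0,0,0],[0,0,0],[0,0,0]], grip=[40,70,75,90,100])

```text
time: 13.15
tool_pos: [499.5, 163.0, 10.6]
tcp_rot: [-74.5, 90.0, -173.7]
ft_force: [-0.1, 0.2, 0.8]
finger_gap: 85.7
```

>>> send_rows(offset=[[0,0,0],[-1.5,0,0],[-3,0,0],[-4,0,0],[-3,0,0]], dr=[[0,0,0],[0,0,0],[0,0,0],[0,0,0],[0,0,0]], grip=[100,100,100,100,100])

```text
time: 13.78
tool_pos: [500.4, 163.2, 128.9]
tcp_rot: [111.2, 89.8, 12.0]
ft_force: [0.3, -0.1, -0.1]
finger_gap: 84.9
```

```bash
python3 - <<'E'
from h import *
s=snapshot("wrist"); crop(s,0,0,512,384,1.5,"w10.png")
plan((556.8,381.5,130),-9.2,6)
E
```

```text
pos [502.7 163.8 133.3] jaw yaw -9.2 gap 85.5 tilt 0.47 F [ 2.  -0.2  2.6] t 13.82 dworld [ 54.1 217.7  -3.3]
dr/row [ 0.   -0.03 -0.07]
1 [0.07, 0.31, -3.73]
2 [0.07, 0.31, -3.73]
3 [0.06, 0.31, -3.73]
4 [0.06, 0.31, -3.73]
5 [0.06, 0.31, -3.73]
6 [0.06, 0.31, -3.73]
```

View pics/w10.png

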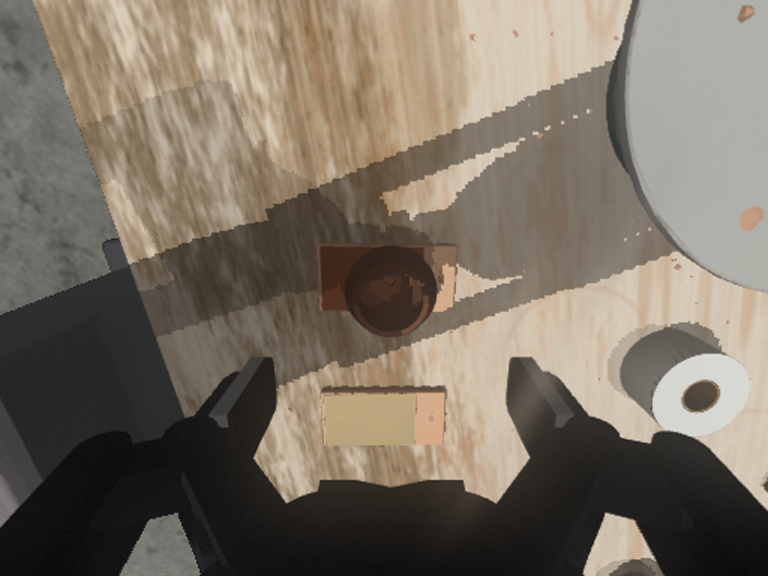

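The brown pot stands upright on its tile at (390,290). The blue pot is next.

>>> send_rows(offset=[[0,0.3,-2.2],[0,0.3,-3.8],[0,0.3,-4.2],[0,0.3,-4.2],[0,0.3,-4.0]], dr=[[0,0,0],[0,0,0],[0,0,0],[0,0,0],[0,0,0]], grip=[100,100,100,100,100])

```text
time: 14.45
tool_pos: [543.3, 344.6, 124.9]
tcp_rot: [-65.2, 89.9, -164.4]
ft_force: [0.8, 0.1, 0.1]
finger_gap: 85.1
```

>>> send_rows(offset=[[0,0.3,-2.5],[0,0.2,-1.4],[0,0,0],[0,0,0]], dr=[[0,0,0],[0,0,0],[0,0,0],[0,0,0]], grip=[100,100,100,100])

```text
time: 14.95
tool_pos: [554.7, 379.2, 125.4]
tcp_rot: [-36.0, 89.9, -135.2]
ft_force: [-0.3, -0.4, -0.1]
finger_gap: 85.3
```

```bash
python3 - <<'E'
from h import *
s=snapshot("wrist"); crop(s,0,0,512,384,1.5,"w11.png")
plan((557,381.5,22),-9.2,4)
E
```

```text
pos [554.9 379.1 125.6] jaw yaw -9.2 gap 85.4 tilt 0.04 F [-1.   0.2 -0.2] t 15.0 dworld [   2.1    2.4 -103.6]
dr/row [-0.01  0.01  0.  ]
1 [2.59, 0.04, -0.07]
2 [2.59, 0.04, -0.07]
3 [2.59, 0.04, -0.07]
4 [2.59, 0.04, -0.07]
```

View pics/w11.png

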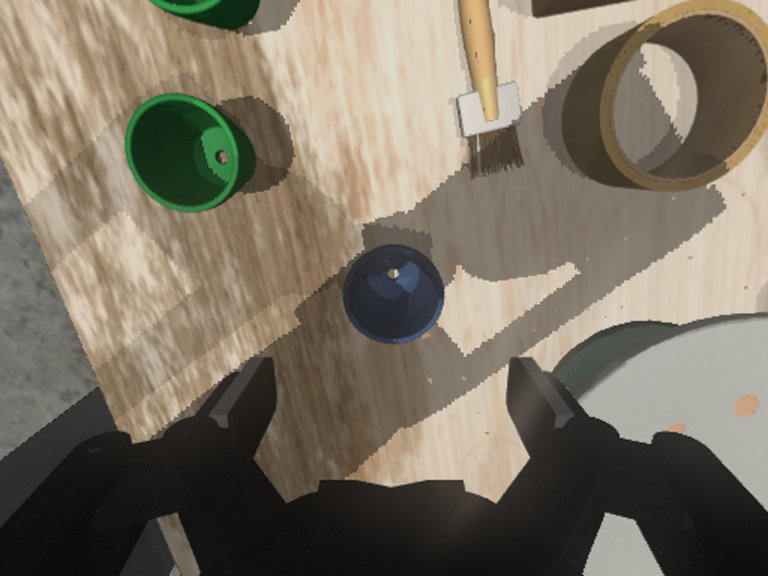

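The navy pot's rim is at (393,294), between the jaws. I'll check the wheel clearance and the pot's position.

```bash
python3 - <<'E'
from h import *
f=lambda p:(np.array(p,float)+.5)/1.5-.5
s=snapshot("wrist"); print(at(s,f([(393.5,294)]),55))
s=snapshot("top"); g=lambda p:(np.array(p,float)+.5)/1.5625-.5
print(at(s,g([(365,212),(304,212),(365,271)]),75))
plan((557,381.5,22),-9.2,4)
E
```

```text
[[555.35873101 382.6238815   55.        ]]
[[723.05948515 249.64534563  75.        ]
 [725.45444029 355.81074359  75.        ]
 [618.23933562 250.93065334  75.        ]]
pos [555.  379.1 125.9] jaw yaw -9.2 gap 85.1 tilt 0.01 F [-0.4 -0.   0. ] t 15.1 dworld [   2.     2.4 -103.9]
dr/row [-0.01  0.   -0.  ]
1 [2.6, 0.04, -0.07]
2 [2.6, 0.04, -0.07]
3 [2.6, 0.04, -0.07]
4 [2.6, 0.04, -0.07]
```

>>> send_rows(offset=[[2.6,0.1,-0.2],[2.6,0,-0.1],[2.6,0,0],[1.7,0,0],[0.9,0,0]], dr=[[0,0,0],[0,0,0],[0,0,0],[0,0,0],[0,0,0]], grip=[100,100,100,100,100])

```text
time: 15.72
tool_pos: [556.1, 382.2, 20.9]
tcp_rot: [-49.3, 89.9, -148.5]
ft_force: [0.0, -0.5, -0.1]
finger_gap: 85.3
```

>>> send_rows(offset=[[0,0,0],[0,0,0],[0,0,0],[0,0,0],[0,0,0]], dr=[[0,0,0],[0,0,0],[0,0,0],[0,0,0],[0,0,0]], grip=[85,75,65,50,50], force=30)

```text
time: 16.35
tool_pos: [557.4, 383.4, 23.4]
tcp_rot: [128.6, 89.9, 29.4]
ft_force: [-1.4, 0.3, 6.2]
finger_gap: 55.7
```

>>> send_rows(offset=[[0,0,0],[-0.5,0,0],[-1,0,0],[0,0,0]], dr=[[0,0,0],[0,0,0],[0,0,0],[0,0,0]], grip=[40,40,40,40], force=30)

```text
time: 16.85
tool_pos: [557.2, 383.3, 38.3]
tcp_rot: [129.4, 89.9, 30.2]
ft_force: [0.5, 1.6, -0.9]
finger_gap: 55.6
```

```bash
python3 - <<'E'
from h import *
s=snapshot("wrist"); crop(s,0,0,512,384,1.5,"w12.png")
s=snapshot("scene"); crop(s,140,120,90,70,8,"s12.png")
plan((557,381.5,22),-9.2,4)
E
```

```text
pos [556.6 382.9  37.1] jaw yaw -9.2 gap 55.8 tilt 0.03 F [-0.1 -0.2 -0.8] t 16.95 dworld [  0.4  -1.4 -15.1]
dr/row [ 0.01 -0.01 -0.01]
1 [0.38, 0.02, 0.03]
2 [0.38, 0.02, 0.03]
3 [0.38, 0.02, 0.03]
4 [0.38, 0.02, 0.03]
```

View pics/w12.png

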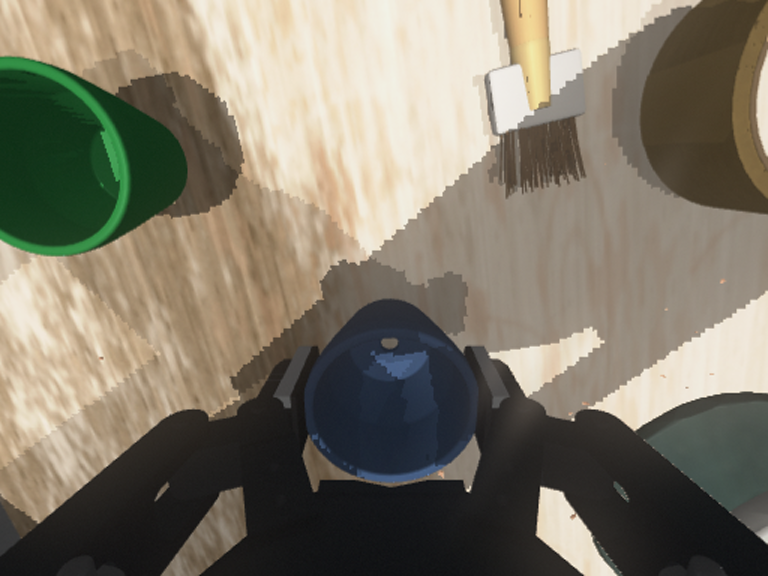

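View pics/s12.png

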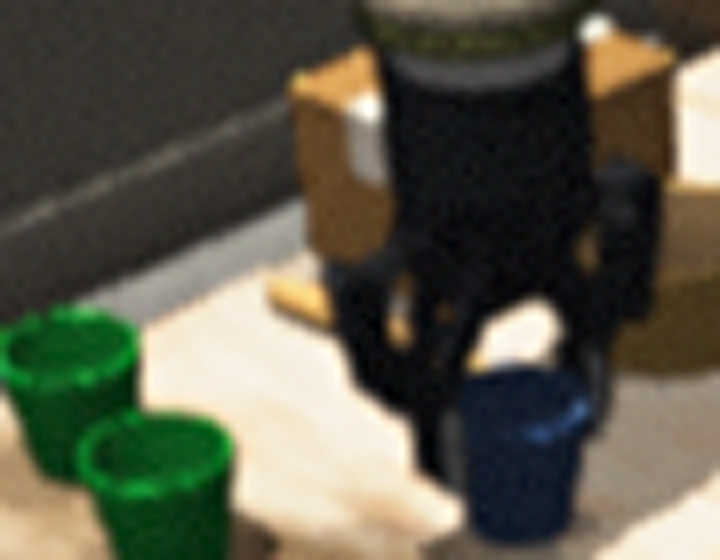

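Navy pot held by the rim, gap 55.7, hanging upright. I'll lift it over the row and carry it to the slate tile.

>>> send_rows(offset=[[-1.5,0,0],[-3,0,0],[-2.5,0,0],[-1.3,0,0],[0,0,0]], dr=[[0,0,0],[0,0,0],[0,0,0],[0,0,0],[0,0,0]], grip=[40,40,40,40,40])

```text
time: 17.58
tool_pos: [557.2, 383.3, 121.4]
tcp_rot: [129.7, 89.9, 30.5]
ft_force: [-0.2, 1.0, -0.4]
finger_gap: 55.9
```

```bash
python3 - <<'E'
from h import *
plan((460.9,-63,120),-9.3,10)
E
```

```text
pos [557.2 383.3 121.4] jaw yaw -9.2 gap 55.9 tilt 0.15 F [-0.2  1.  -0.4] t 17.57 dworld [ -96.3 -446.3   -1.4]
dr/row [ 0.01 -0.01 -0.01]
1 [0.01, -0.24, 4.56]
2 [0.01, -0.24, 4.56]
3 [0.01, -0.24, 4.56]
4 [0.01, -0.24, 4.56]
5 [0.01, -0.23, 4.56]
6 [0.01, -0.23, 4.56]
7 [0.01, -0.23, 4.56]
8 [0.01, -0.23, 4.56]
9 [0.01, -0.23, 4.56]
10 [0.01, -0.23, 4.56]
```

Moving in smooth steps (45.6 cm in total along tool z, -2.4 cm along tool y).

>>> send_rows(offset=[[0,-0.1,1.5],[0,-0.2,3.0],[0,-0.2,4.0],[0,-0.2,4.3],[0,-0.2,4.3]], dr=[[0,0,0],[0,0,0],[0,0,0],[0,0,0],[0,0,0]], grip=[40,40,40,40,40])

```text
time: 18.2
tool_pos: [518.4, 213.0, 118.0]
tcp_rot: [-57.1, 89.8, -156.3]
ft_force: [0.3, -0.2, -0.5]
finger_gap: 56.1
```

>>> send_rows(offset=[[0,-0.2,4.3],[0,-0.2,4.3],[0,-0.2,4.3],[0,-0.2,4.3],[0,-0.2,4.3]], dr=[[0,0,0],[0,0,0],[0,0,0],[0,0,0],[0,0,0]], grip=[40,40,40,40,40])

```text
time: 18.82
tool_pos: [474.0, 3.0, 118.2]
tcp_rot: [-80.8, 89.9, 180.0]
ft_force: [0.8, 0.2, -0.7]
finger_gap: 55.6
```

>>> send_rows(offset=[[0,-0.2,3.5],[0,-0.2,2.3],[0,0,1.2],[0,0,0],[0,0,0]], dr=[[0,0,0],[0,0,0],[0,0,0],[0,0,0],[0,0,0]], grip=[40,40,40,40,40])

```text
time: 19.45
tool_pos: [460.8, -63.1, 119.5]
tcp_rot: [-125.4, 90.0, 135.4]
ft_force: [-0.1, -0.6, -0.8]
finger_gap: 55.8
```

```bash
python3 - <<'E'
from h import *
s=snapshot("wrist"); crop(s,0,0,512,384,1.5,"w13.png")
s=snapshot("scene"); crop(s,230,140,150,150,5,"s13.png")
plan((460.9,-63,32),-9.3,3)
E
```

```text
pos [461.  -62.9 119.6] jaw yaw -9.1 gap 55.7 tilt 0.02 F [ 0.1 -0.6 -0.9] t 19.55 dworld [ -0.1  -0.1 -87.6]
dr/row [ 0.06 -0.    0.01]
1 [2.92, -0.0, 0.0]
2 [2.92, -0.0, 0.0]
3 [2.92, -0.0, 0.0]
```

View pics/w13.png

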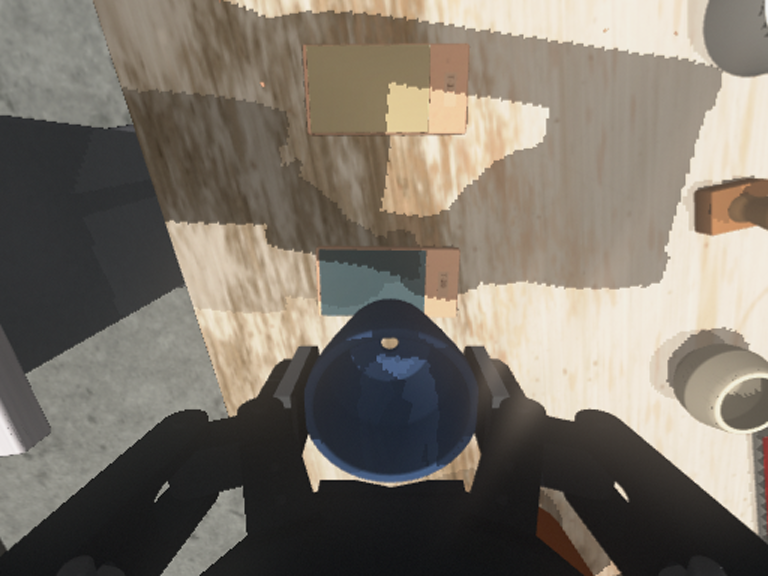

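View pics/s13.png

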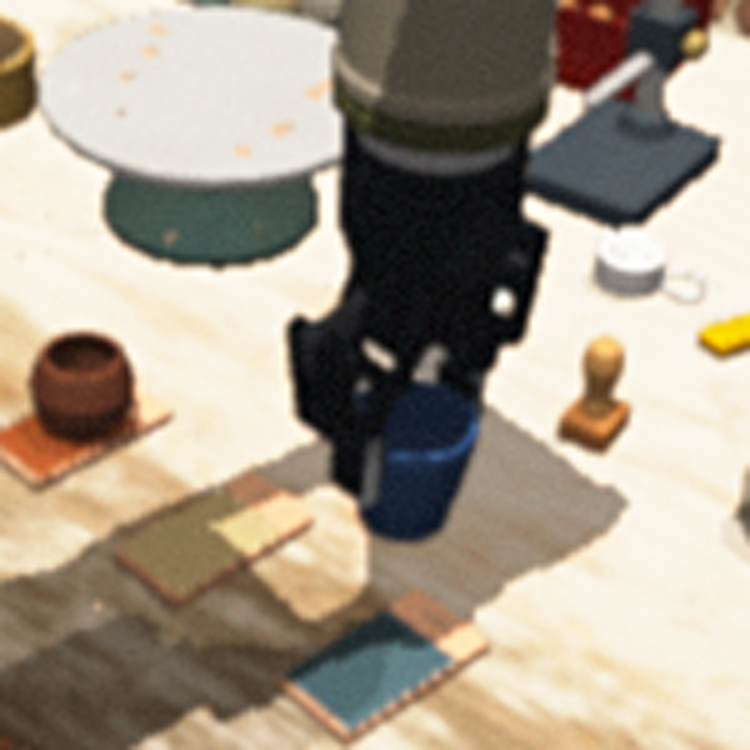

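In the scene view the navy pot may lean: rim centre near (430,420), foot near (405,515). I'll compare with an upright model in both cameras.

```bash
python3 - <<'E'
from h import *
a=np.linspace(0,2*np.pi,60)
p=r.sense()["tool_pos"]
for n,x0,y0,w,h,k in (("wrist",190,190,150,140,5),("scene",280,190,70,70,10)):
    s=snapshot(n)
    im=cv2.resize(s["pixels"][y0:y0+h,x0:x0+w,::-1],None,fx=k,fy=k,interpolation=cv2.INTER_CUBIC)
    for tilt,col in ((0,(0,255,255)),(8,(255,0,255))):
        # tilt about jaw axis, pivot at rim
        ax=np.array([np.cos(np.radians(-9.2)),np.sin(np.radians(-9.2)),0])
        Rt=R.from_rotvec(ax*np.radians(tilt))
        piv=p+[0,0,33]
        for zz,rad in ((55,29),(0,21)):
            q=piv+Rt.apply(np.c_[rad*np.cos(a),rad*np.sin(a),np.full(60,zz-55.)])
            u=(proj(s,q)-[x0,y0]+.5)*k
            cv2.polylines(im,[u.astype(int)],True,col,1)
    cv2.imwrite(f"pics/o_{n}.png",im)
E
```

```text
(no output)
```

View pics/o_wrist.png

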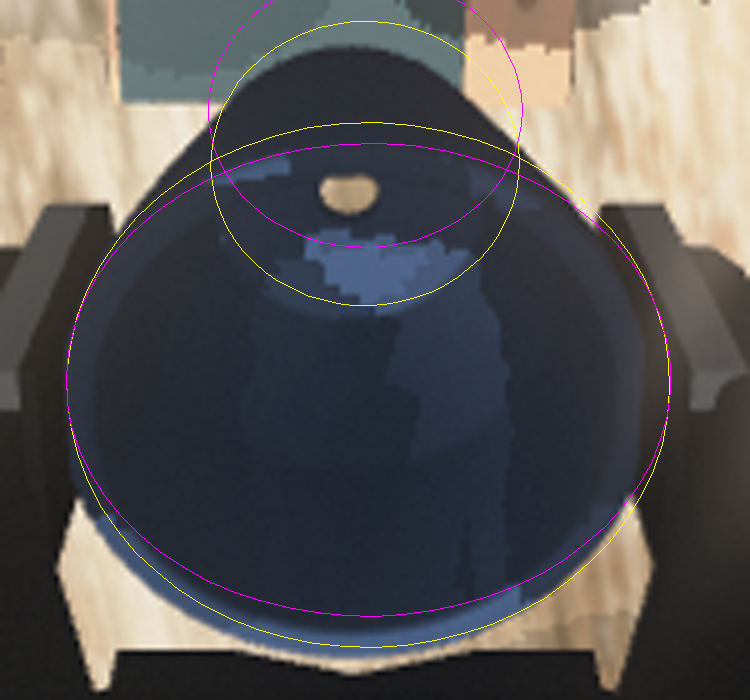

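View pics/o_scene.png

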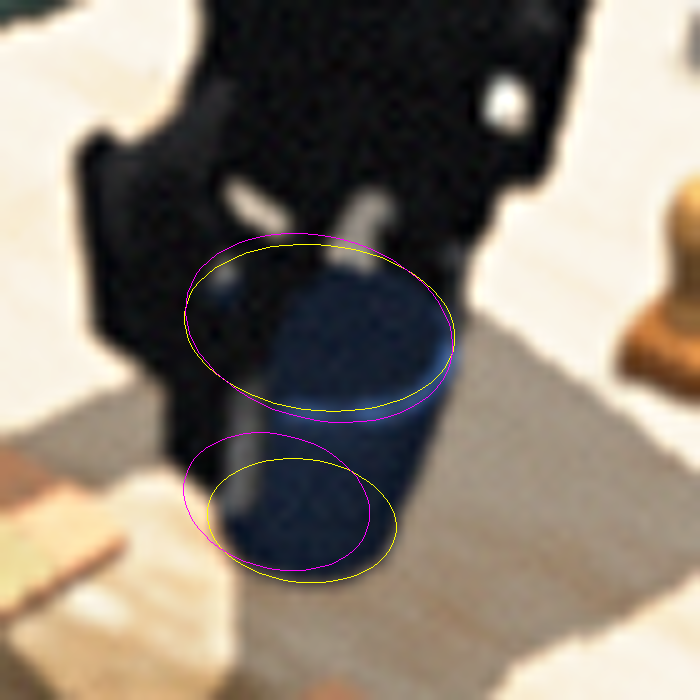

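The upright model (yellow) fits both views to within about 3°, so the pot is close enough to upright to settle flat. I'll lower it onto the slate tile.

>>> send_rows(offset=[[2.0,0,-0.1],[3.0,0,0],[2.2,0,0],[1.0,0,0],[0.5,0,0]], dr=[[0,0,0],[0,0,0],[0,0,0],[0,0,0],[0,0,0]], grip=[40,40,40,40,40])

```text
time: 20.27
tool_pos: [461.2, -62.5, 32.6]
tcp_rot: [-99.9, 90.0, 160.9]
ft_force: [0.6, 0.7, -0.1]
finger_gap: 56.0
```

>>> send_rows(offset=[[0,0,0],[0.1,0,0]], dr=[[0,0,0],[0,0,0]], grip=[40,40])

```text
time: 20.52
tool_pos: [462.0, -62.9, 32.8]
tcp_rot: [85.1, 89.9, -14.1]
ft_force: [-0.3, -0.5, -0.9]
finger_gap: 55.5
```

>>> send_rows(offset=[[0.1,0,0],[0,0,0]], dr=[[0,0,0],[0,0,0]], grip=[40,40])

```text
time: 20.78
tool_pos: [461.9, -62.9, 31.9]
tcp_rot: [83.2, 89.9, -16.0]
ft_force: [-2.0, 1.5, 6.1]
finger_gap: 55.8
```

>>> send_rows(offset=[[0.1,0,0],[0,0,0]], dr=[[0,0,0],[0,0,0]], grip=[40,40])

```text
time: 21.02
tool_pos: [462.0, -63.0, 31.8]
tcp_rot: [79.1, 89.9, -20.1]
ft_force: [-7.9, 1.2, 15.9]
finger_gap: 56.1
```

>>> send_rows(offset=[[-0.05,0,0],[0,0,0],[0,0,0],[0,0,0],[0,0,0]], dr=[[0,0,0],[0,0,0],[0,0,0],[0,0,0],[0,0,0]], grip=[70,70,80,100,100])

```text
time: 21.65
tool_pos: [461.1, -62.7, 30.2]
tcp_rot: [-111.8, 90.0, 149.0]
ft_force: [-0.6, -0.5, 0.5]
finger_gap: 85.3
```

>>> send_rows(offset=[[-1.5,0,0],[-3,0,0],[-3,0,0],[-2,0,0],[0,0,0]], dr=[[0,0,0],[0,0,0],[0,0,0],[0,0,0],[0,0,0]], grip=[100,100,100,100,100])

```text
time: 22.28
tool_pos: [462.9, -63.1, 128.1]
tcp_rot: [85.3, 89.7, -13.9]
ft_force: [0.4, 0.1, -0.1]
finger_gap: 84.9
```

```bash
python3 - <<'E'
from h import *
s=snapshot("wrist"); crop(s,0,0,512,384,1.5,"w14.png")
s=snapshot("top"); crop(s,0,0,512,384,1.56,"t14.png")
s=snapshot("scene"); crop(s,0,0,512,384,1.56,"s14.png")
plan((674.6,-167.4,130),-9.3,7)
E
```

```text
pos [460.6 -62.6 124.6] jaw yaw -9.2 gap 85.4 tilt 0.06 F [-0.4  0.5 -0.5] t 22.43 dworld [ 214.  -104.8    5.4]
dr/row [ 0.02 -0.    0.01]
1 [-0.08, 3.26, 0.99]
2 [-0.08, 3.26, 0.99]
3 [-0.08, 3.26, 0.99]
4 [-0.08, 3.26, 0.99]
5 [-0.08, 3.26, 0.99]
6 [-0.08, 3.26, 0.99]
7 [-0.08, 3.26, 0.98]
```

View pics/w14.png

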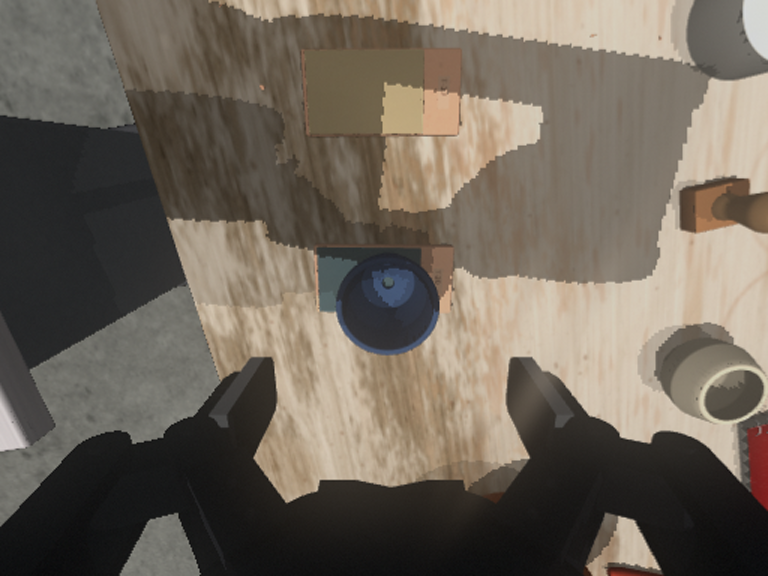

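View pics/s14.png

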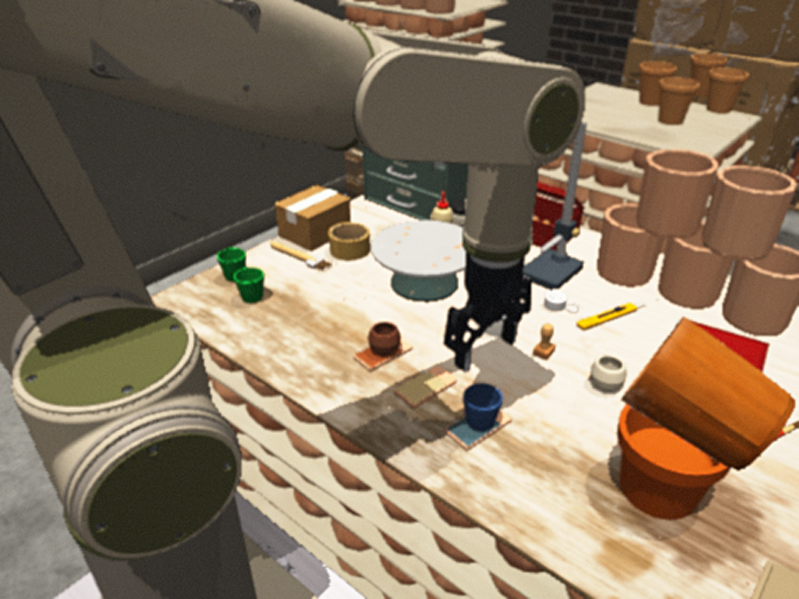

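The blue pot stands upright on the slate tile at (388,303), and the bystanders haven't moved. Before reaching for the cream pot I'll measure its clearance to the leaning flower pot.

```bash
python3 - <<'E'
from h import *
s=snapshot("top"); crop(s,360,120,152,110,5.2,"t15.png")
s=snapshot("scene"); crop(s,360,180,152,160,4.6,"s15.png")
E
```

```text
(no output)
```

View pics/t15.png

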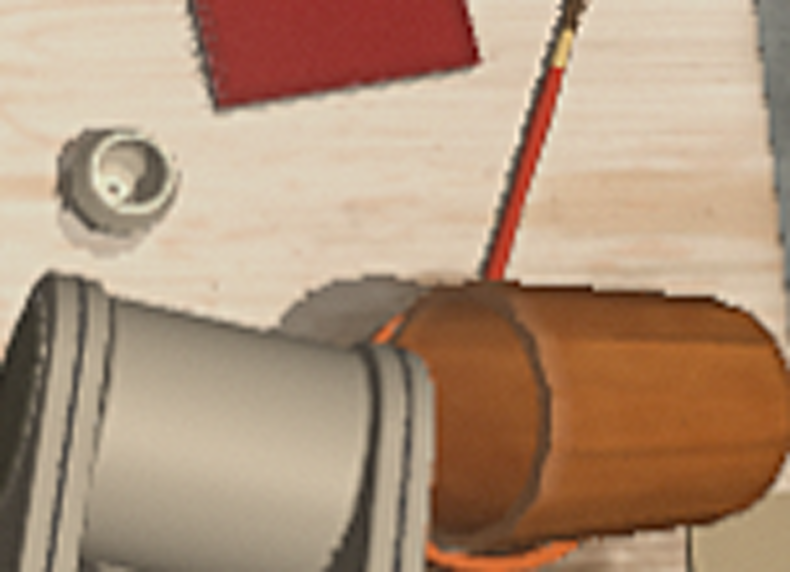

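View pics/s15.png

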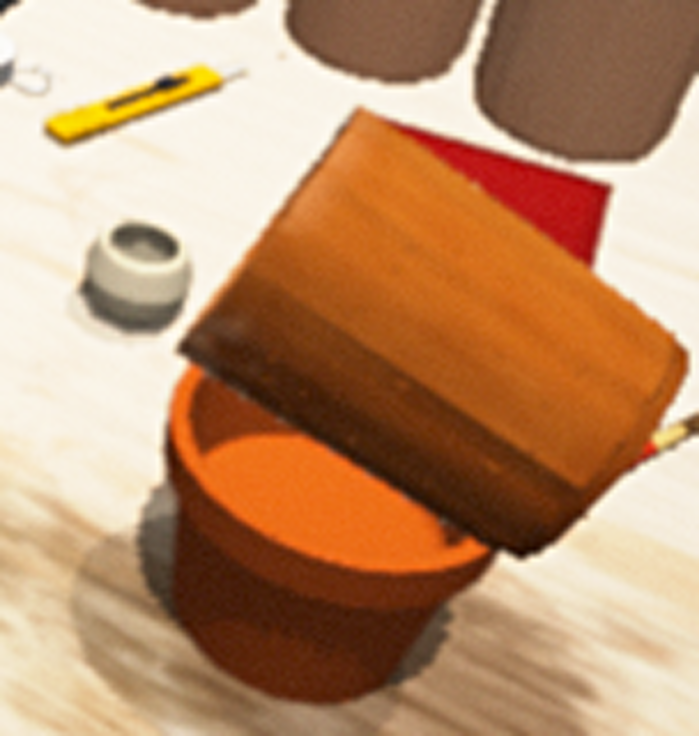

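```bash
python3 - <<'E'
from h import *
t=snapshot("top"); s=snapshot("scene")
def tri(a,b):
    c1,d1=ray(t,[a]);c2,d2=ray(s,[b]);d1=d1[0]/np.linalg.norm(d1);d2=d2[0]/np.linalg.norm(d2)
    A=np.c_[d1,-d2];x=np.linalg.lstsq(A,c2-c1,rcond=None)[0];p,q=c1+d1*x[0],c2+d2*x[1]
    print(((p+q)/2).round(0),np.linalg.norm(p-q).round(0))
tri((465.8,198.8),(438.3,204)); tri((460,177),(438.3,204)); tri((435,198),(399,256)); tri((437,185),(399,256))
E
```

```text
[ 508. -284.  276.] 10.0
[ 560. -280.  248.] 5.0
[ 524. -253.  126.] 26.0
[ 553. -255.  112.] 50.0
```

The leaning pot lies at y < -215 (its tall part at y < -280), which leaves the cream pot's approach clear. I'll move over it.

>>> send_rows(offset=[[0,2.0,0.6],[0,3.6,1.1],[0,3.8,1.2],[0,3.8,1.2],[0,3.6,1.1]], dr=[[0,0,0],[0,0,0],[0,0,0],[0,0,0],[0,0,0]], grip=[100,100,100,100,100])

```text
time: 23.25
tool_pos: [619.4, -141.4, 124.3]
tcp_rot: [-97.2, 89.9, 163.7]
ft_force: [0.2, 0.5, 0.2]
finger_gap: 85.5
```

>>> send_rows(offset=[[0,3.2,1.0],[0,1.8,0.5],[0,1.0,0.2],[0,0,0],[0,0,0]], dr=[[0,0,0],[0,0,0],[0,0,0],[0,0,0],[0,0,0]], grip=[100,100,100,100,100])

```text
time: 23.88
tool_pos: [674.6, -166.8, 125.1]
tcp_rot: [-98.9, 90.0, 161.9]
ft_force: [-0.3, 0.3, -0.9]
finger_gap: 85.2
```

```bash
python3 - <<'E'
from h import *
s=snapshot("wrist"); crop(s,0,0,512,384,1.5,"w16.png")
plan((674.6,-167.4,0),-9.3,4)
E
```

```text
pos [ 674.6 -166.8  125.2] jaw yaw -9.2 gap 85.7 tilt 0.03 F [ 0.4 -0.8  0.7] t 23.93 dworld [  -0.    -0.6 -125.2]
dr/row [ 0.03 -0.    0.01]
1 [3.13, 0.0, 0.02]
2 [3.13, 0.0, 0.02]
3 [3.13, 0.0, 0.02]
4 [3.13, 0.0, 0.02]
```

View pics/w16.png

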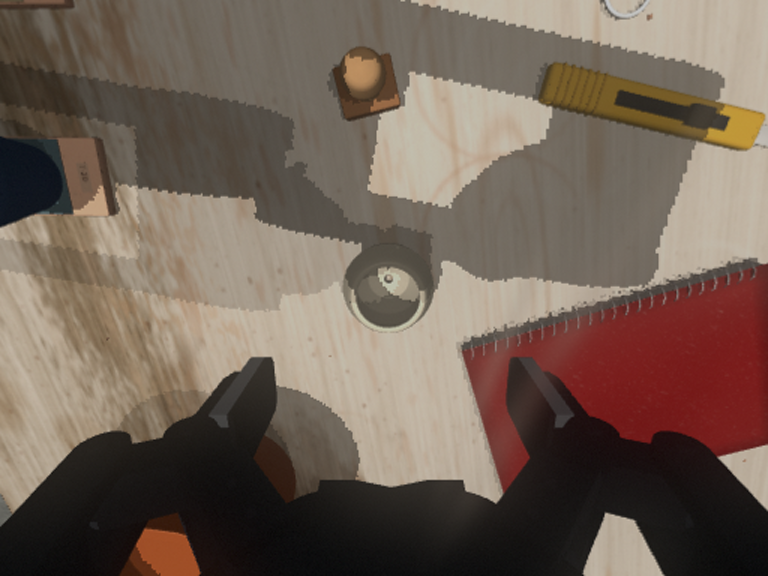

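The cream pot is centred at (388,287) between the jaws; the stamp (365,85) and the book (600,360) are clear of the fingers.

```bash
python3 - <<'E'
from h import *
f=lambda p:(np.array(p,float)+.5)/1.5-.5
s=snapshot("wrist"); print(at(s,f([(388,287)]),24))
E
```

```text
[[ 670.88164092 -167.8420213    24.        ]]
```

>>> send_rows(offset=[[2.0,0,0.05],[3.4,0,0],[3.4,0,0],[2.3,0,0],[1.2,0,0]], dr=[[0,0,0],[0,0,0],[0,0,0],[0,0,0],[0,0,0]], grip=[100,100,100,100,100])

```text
time: 24.6
tool_pos: [673.8, -167.3, -0.2]
tcp_rot: [-99.4, 89.8, 161.4]
ft_force: [0.2, 0.3, 0.6]
finger_gap: 85.4
```

>>> send_rows(offset=[[0,0,0],[0,0,0],[0,0,0],[0,0,0],[0,0,0]], dr=[[0,0,0],[0,0,0],[0,0,0],[0,0,0],[0,0,0]], grip=[100,85,75,65,50], force=30)

```text
time: 25.22
tool_pos: [676.1, -168.0, 4.0]
tcp_rot: [80.5, 89.9, -18.7]
ft_force: [-1.8, 0.4, 5.3]
finger_gap: 55.6
```

>>> send_rows(offset=[[0,0,0],[0,0,0],[-0.5,0,0],[-1,0,0],[0,0,0]], dr=[[0,0,0],[0,0,0],[0,0,0],[0,0,0],[0,0,0]], grip=[40,40,40,40,40], force=30)

```text
time: 25.85
tool_pos: [676.2, -168.1, 19.0]
tcp_rot: [81.0, 89.9, -18.2]
ft_force: [0.4, -0.3, 0.7]
finger_gap: 55.7
```

>>> send_rows(offset=[[-1.5,0,0],[-3,0,0],[-3,0,0],[-2,0,0],[0,0,0]], dr=[[0,0,0],[0,0,0],[0,0,0],[0,0,0],[0,0,0]], grip=[40,40,40,40,40], force=30)

```text
time: 26.48
tool_pos: [676.6, -168.2, 115.1]
tcp_rot: [80.6, 89.7, -18.6]
ft_force: [0.2, 0.4, -1.1]
finger_gap: 55.7
```

```bash
python3 - <<'E'
from h import *
s=snapshot("wrist"); crop(s,0,0,512,384,1.5,"w17.png")
s=snapshot("scene"); crop(s,340,170,90,70,8,"s17.png")
s=snapshot("top"); crop(s,200,170,190,80,4.2,"t17.png")
plan((480,51.5,115),-9.3,8)
E
```

```text
pos [ 674.2 -167.4  110.6] jaw yaw -9.2 gap 55.6 tilt 0.14 F [-0.6 -0.2 -1.8] t 26.62 dworld [-194.2  218.9    4.4]
dr/row [ 0.01 -0.    0.02]
1 [-0.05, -2.83, -2.31]
2 [-0.05, -2.83, -2.31]
3 [-0.05, -2.83, -2.31]
4 [-0.05, -2.83, -2.31]
5 [-0.05, -2.84, -2.31]
6 [-0.05, -2.84, -2.31]
7 [-0.05, -2.84, -2.31]
8 [-0.05, -2.84, -2.31]
```

View pics/w17.png

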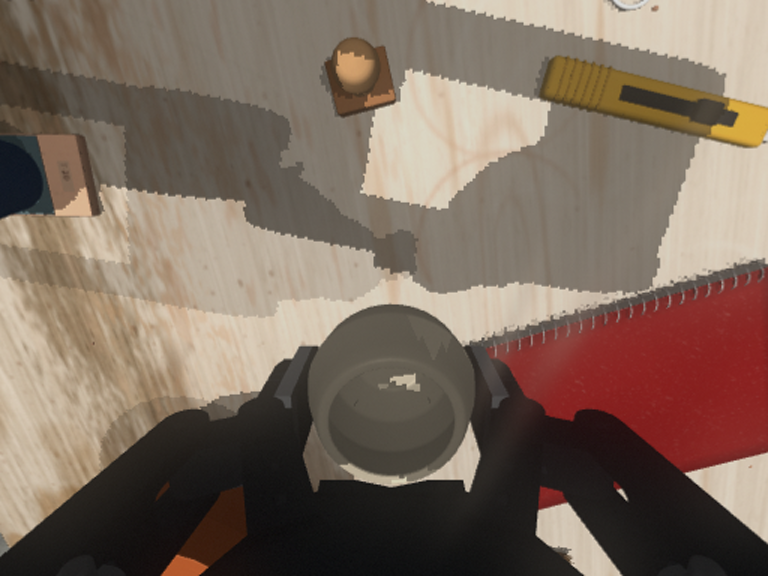

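View pics/s17.png

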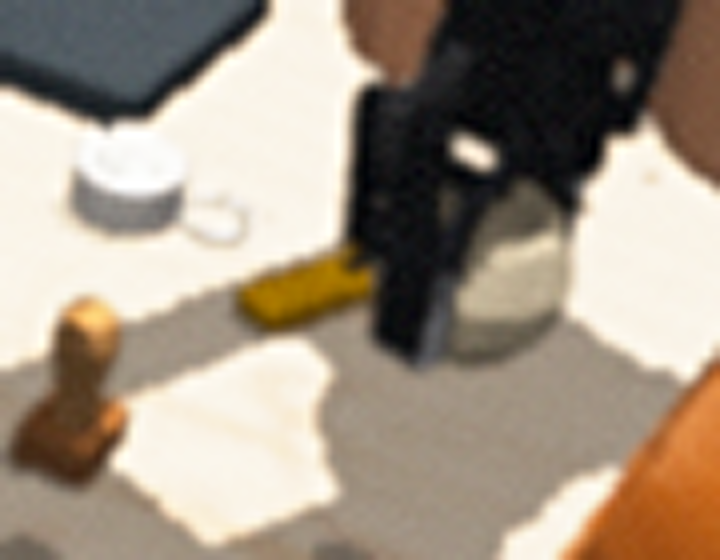

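View pics/t17.png

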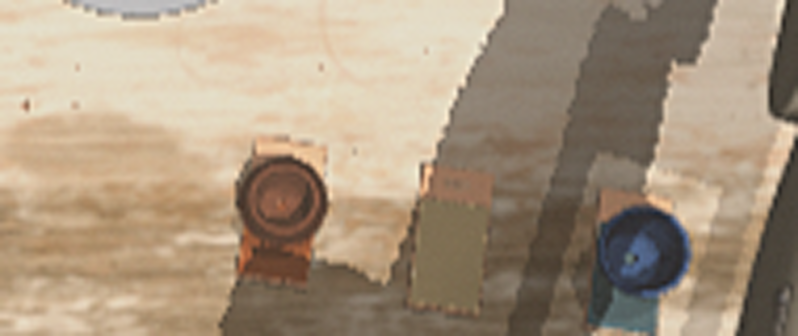

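The cream pot is held, and the top view now shows all three tiles. I'll measure the sand tile's position and check the two placed pots.

```bash
python3 - <<'E'
from h import *
s=snapshot("top"); f=lambda p:(np.array(p,float)+.5)/4.2-.5+[200,170]
w=at(s,f([(423,166),(493,174),(479,312),(410,302)]),8)[:,:2];a=(w[0]+w[1]-w[2]-w[3])/2; print(w.mean(0).round(1),np.degrees(np.arctan2(a[1],a[0])).round(1))
print("brown",at(s,f([(282,198)]),32),"blue",at(s,f([(645,250)]),63))
plan((480,51.5,115),-9.3,8)
E
```

```text
[478.5  52.4] -7.7
brown [[504.43648681 163.61292669  32.        ]] blue [[462.79744579 -63.88296013  63.        ]]
pos [ 674.  -167.3  110.2] jaw yaw -9.2 gap 55.4 tilt 0.18 F [ 0.3  0.7 -0.6] t 26.68 dworld [-194.   218.8    4.8]
dr/row [ 0.01 -0.    0.02]
1 [-0.05, -2.83, -2.31]
2 [-0.05, -2.83, -2.31]
3 [-0.05, -2.83, -2.31]
4 [-0.05, -2.83, -2.31]
5 [-0.06, -2.83, -2.31]
6 [-0.06, -2.83, -2.31]
7 [-0.06, -2.83, -2.31]
8 [-0.06, -2.83, -2.31]
```

>>> send_rows(offset=[[0,-1.3,-1.1],[0,-2.6,-2.1],[0,-3.2,-2.6],[0,-3.2,-2.6],[0,-3.2,-2.6]], dr=[[0,0,0],[0,0,0],[0,0,0],[0,0,0],[0,0,0]], grip=[40,40,40,40,40])

```text
time: 27.3
tool_pos: [557.4, -36.5, 110.7]
tcp_rot: [-91.5, 89.9, 169.3]
ft_force: [0.9, 0.2, -0.3]
finger_gap: 55.4
```

>>> send_rows(offset=[[0,-3.2,-2.6],[0,-2.8,-2.3],[0,-2.0,-1.7],[0,-1.1,-0.9],[0,0,0]], dr=[[0,0,0],[0,0,0],[0,0,0],[0,0,0],[0,0,0]], grip=[40,40,40,40,40])

```text
time: 27.92
tool_pos: [481.0, 51.3, 111.7]
tcp_rot: [-72.0, 89.9, -171.2]
ft_force: [0.2, 0.6, -0.1]
finger_gap: 55.4
```

```bash
python3 - <<'E'
from h import *
s=snapshot("wrist"); crop(s,0,0,512,384,1.5,"w18.png")
plan((479,52,13),-9.2,1)
E
```

```text
pos [481.6  50.8 112. ] jaw yaw -9.2 gap 55.3 tilt 0.02 F [ 0.9 -0.1 -0.4] t 27.98 dworld [ -2.6   1.2 -99. ]
dr/row [0.05 0.02 0.  ]
1 [9.9, -0.28, -0.08]
```

View pics/w18.png

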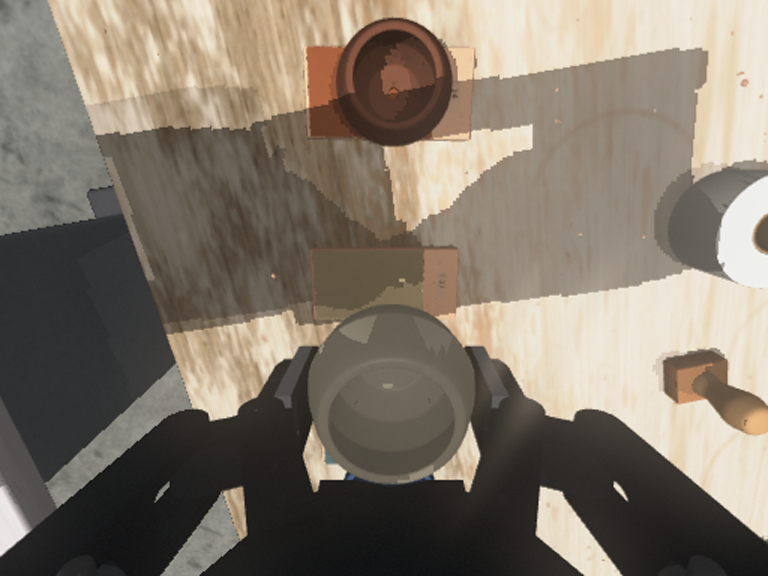

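The tile is centred at column 384 and the pot at 391, which agrees with the -2.6 mm correction. Lowering now.

>>> send_rows(offset=[[2.0,-0.15,-0.1],[3.2,-0.15,0],[2.7,0,0],[1.3,0,0],[0.5,0,0]], dr=[[0,0,0],[0,0,0],[0,0,0],[0,0,0],[0,0,0]], grip=[40,40,40,40,40])

```text
time: 28.6
tool_pos: [478.8, 52.0, 14.8]
tcp_rot: [-74.0, 89.9, -173.2]
ft_force: [-0.5, 0.1, -0.5]
finger_gap: 55.5
```

>>> send_rows(offset=[[0,0,0],[0,0,0]], dr=[[0,0,0],[0,0,0]], grip=[40,40])

```text
time: 28.85
tool_pos: [479.8, 52.4, 16.4]
tcp_rot: [98.7, 89.9, -0.4]
ft_force: [0.6, 0.6, -0.5]
finger_gap: 55.6
```

>>> send_rows(offset=[[0.2,0,0],[0.1,0,0],[0,0,0]], dr=[[0,0,0],[0,0,0],[0,0,0]], grip=[40,40,40])

```text
time: 29.22
tool_pos: [478.9, 52.5, 12.5]
tcp_rot: [96.4, 90.0, -2.7]
ft_force: [-1.4, 0.5, 1.9]
finger_gap: 55.4
```

>>> send_rows(offset=[[0.1,0,0],[0,0,0]], dr=[[0,0,0],[0,0,0]], grip=[40,40])

```text
time: 29.48
tool_pos: [479.0, 52.5, 12.4]
tcp_rot: [94.2, 90.0, -5.0]
ft_force: [-6.0, -0.4, 14.0]
finger_gap: 55.4
```

>>> send_rows(offset=[[-0.05,0,0],[0,0,0],[0,0,0],[0,0,0],[0,0,0]], dr=[[0,0,0],[0,0,0],[0,0,0],[0,0,0],[0,0,0]], grip=[70,70,80,100,100])

```text
time: 30.1
tool_pos: [478.6, 52.5, 11.7]
tcp_rot: [-85.1, 90.0, 175.8]
ft_force: [0.6, -0.9, 0.3]
finger_gap: 85.1
```

>>> send_rows(offset=[[-1.5,0,0],[-3,0,0],[-4,0,0],[-4,0,0],[-4,0,0]], dr=[[0,0,0],[0,0,0],[0,0,0],[0,0,0],[0,0,0]], grip=[100,100,100,100,100])

```text
time: 30.72
tool_pos: [478.7, 52.5, 179.4]
tcp_rot: [99.1, 89.9, -0.1]
ft_force: [0.7, -0.2, 0.7]
finger_gap: 85.3
```

```bash
python3 - <<'E'
from h import *
s=snapshot("wrist"); crop(s,0,0,512,384,1.5,"w19.png")
plan((300,350,230),None,8)
E
```

```text
pos [481.7  52.5 185.6] jaw yaw -9.2 gap 85.3 tilt 0.54 F [1.9 0.3 5.1] t 30.77 dworld [-181.7  297.5   44.4]
dr/row [ 0.   -0.01 -0.07]
1 [-0.58, -2.83, -3.31]
2 [-0.57, -2.83, -3.31]
3 [-0.57, -2.83, -3.31]
4 [-0.57, -2.83, -3.31]
5 [-0.57, -2.83, -3.31]
6 [-0.56, -2.83, -3.31]
7 [-0.56, -2.83, -3.31]
8 [-0.56, -2.83, -3.31]
```

View pics/w19.png

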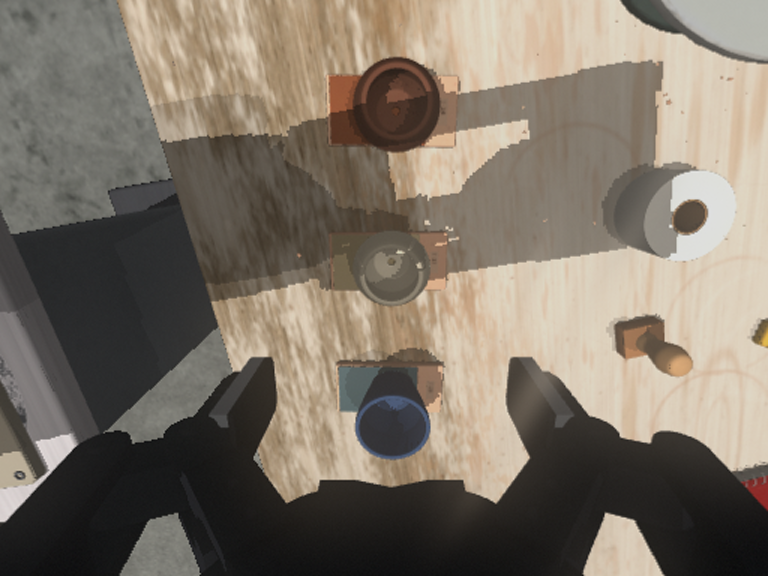

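All three pots stand on their tiles: brown (397,104), cream (391,268), blue (393,425). I'll pull the arm back for an unobstructed check from the top and scene cameras.

>>> send_rows(offset=[[-0.6,-2,-2.5],[-0.6,-2.8,-3.3],[-0.6,-2.8,-3.3],[-0.6,-2.8,-3.3],[-0.6,-2.8,-3.3]], dr=[[0,0,0],[0,0,0],[0,0,0],[0,0,0],[0,0,0]], grip=[100,100,100,100,100])

```text
time: 31.4
tool_pos: [372.7, 229.6, 208.1]
tcp_rot: [124.8, 89.9, 25.6]
ft_force: [0.3, 0.1, 0.3]
finger_gap: 85.6
```

>>> send_rows(offset=[[-0.6,-2.8,-3.3],[-0.6,-2.8,-3.3],[-0.6,-2.8,-3.3],[0,0,-3],[0,0,0]], dr=[[0,0,0],[0,0,0],[0,0,0],[0,0,0],[0,0,0]], grip=[100,100,100,100,100])

```text
time: 32.02
tool_pos: [310.7, 370.8, 225.6]
tcp_rot: [153.8, 89.9, 54.8]
ft_force: [-0.8, 0.4, -0.3]
finger_gap: 85.1
```

```bash
python3 - <<'E'
from h import *
s=snapshot("top"); crop(s,215,180,160,80,5,"t20.png"); crop(s,280,130,130,50,6,"t20b.png")
s=snapshot("scene"); crop(s,215,190,130,100,6,"s20.png")
E
```

```text
(no output)
```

View pics/t20.png

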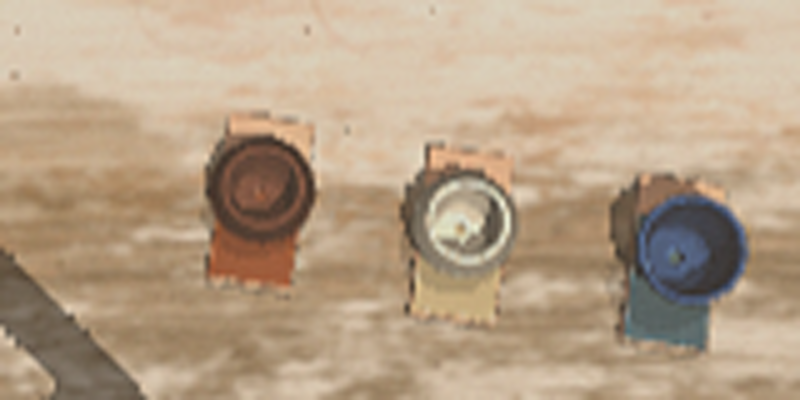

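View pics/s20.png

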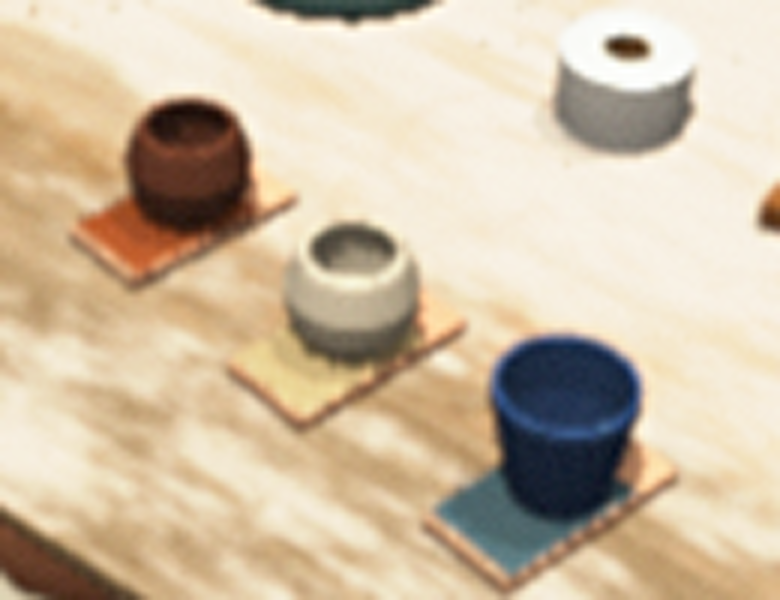

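View pics/t20b.png

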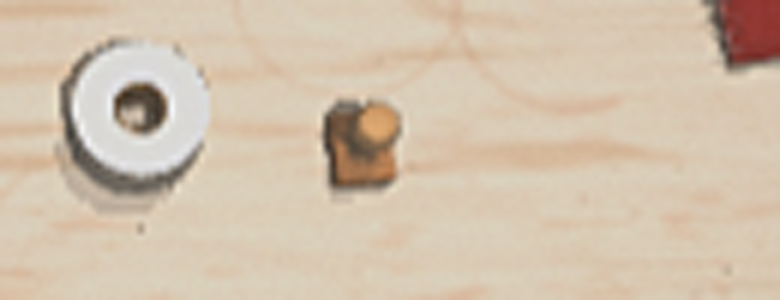

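Both views show the three pots upright on their tiles, and the roll and stamp are where they started. Last, a numeric check of the centring.

```bash
python3 - <<'E'
from h import *
a=np.linspace(0,2*np.pi,80)
T={"br":(499.1,163.5),"sa":(478.5,52.4),"sl":(460.9,-63)}
for n,x0,y0,w,h,k in (("top",215,180,160,80,5),("scene",215,190,130,100,6)):
    s=snapshot(n); f=lambda p:(np.array(p,float)+.5)/k-.5+[x0,y0]
    if n=="top":
        print("brown rim",at(s,f([(261,186)]),54)[0,:2],"sil",at(s,f([(261,187)]),31)[0,:2]); print("cream rim",at(s,f([(468,222)]),54)[0,:2],"blue rim",at(s,f([(692,249)]),63)[0,:2])
        wl=at(s,f([(427,146),(513,156),(497,325),(410,316)]),8)[:,:2]; print("sand",wl.mean(0))
    else:
        print("scene: brown rim",at(s,f([(189,123)]),54)[0,:2],"cream rim",at(s,f([(352,252)]),54)[0,:2],"blue rim",at(s,f([(566,387)]),63)[0,:2])
    im=cv2.resize(s["pixels"][y0:y0+h,x0:x0+w,::-1],None,fx=k,fy=k,interpolation=cv2.INTER_CUBIC)
    for key,c in (("br",((30,29),(8,19))),("sa",((30,29),(8,19))),("sl",((63,29),(8,21)))):
        for z,rad in c:
            q=np.c_[T[key][0]+rad*np.cos(a),T[key][1]+rad*np.sin(a),np.full(80,z)]
            cv2.polylines(im,[((proj(s,q)-[x0,y0]+.5)*k-.5).astype(int)],True,(0,255,0),1)
    cv2.imwrite(f"pics/f_{n}.png",im)
E
```

```text
brown rim [501.5970655  163.92903486] sil [503.90514124 163.50571845]
cream rim [479.93154606  53.79009179] blue rim [462.12581221 -63.34259461]
sand [477.59860052  52.77434806]
scene: brown rim [500.94445761 162.52244802] cream rim [477.60061251  52.54354976] blue rim [458.56103691 -65.5059968 ]
```

View pics/f_top.png

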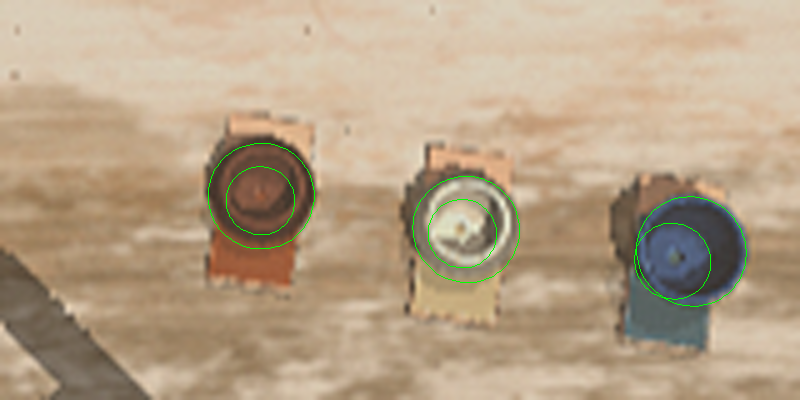

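View pics/f_scene.png

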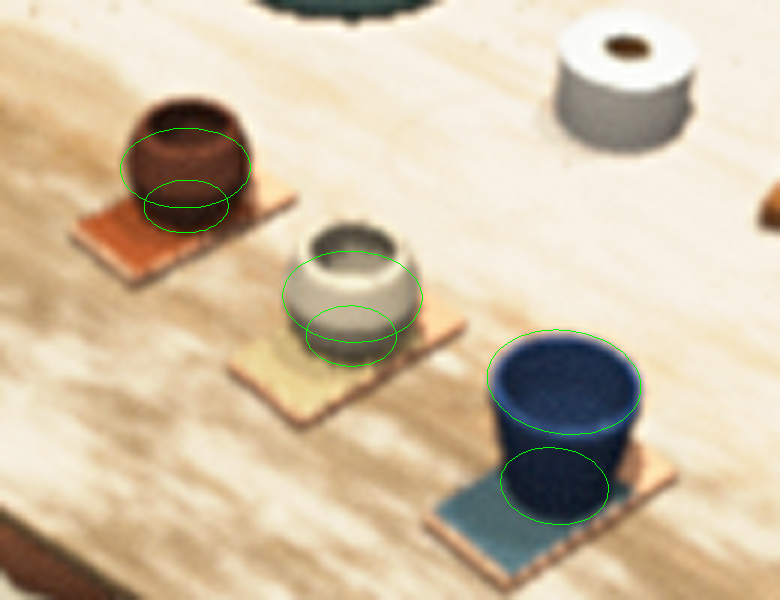

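All pots are within about 5 mm of their tile centres and upright, and the gripper is clear. Handing in.

```bash
python3 - <<'E'
from h import *
print(workorder.hand_in())
E
```

```text
the job is handed in; nothing more can be done
None
```

I laid the sand tile in the gap and stood the brown, blue and cream pots on their matching tiles. The job was handed in at about 32 s, and no verdict came back.

Last checks before handing in:
- **Sand tile:** it measured about (478, 52) mm against the gap middle of (480, 50), so 2–3 mm off. It is parallel to the other tiles within about 2°.
- **Pots:** the cream and blue pots are within about 4 mm of their tile centres. The brown pot is within about 5 mm. All three look upright in the top and scene pictures.
- **Bystanders:** the label roll and the stamp look unmoved in the final top picture; I did not re-measure them. The green pots were not touched, and the gripper is clear of everything.
- **Disagreements:** the wrist camera differed from the top camera by 2–6 mm on some positions. I mostly went by the top camera, because it matched the tool position when gripping. On the brown pot, the rim and outline readings differ by about 2 mm.
- **Force:** the highest reading was about 34 N at the wrist, while pressing the brown pot down, well under the 120 N limit.

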